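# Spacer on, then peel a cover off the stack and offer it up to the drive housing

### The job

Slip the tall loose spacer over the one bare stud in the drive housing, down onto the floor, and let go of it. Then take the top cover off the stack: its rubber grommets stick in those of the cover under it, so peel it off by raising one corner first, while the opposite corner still rests on the stack, and let the next cover stay behind on the stack. Finish while holding that cover level and square over the housing, a few centimetres above it and touching nothing but the gripper, ready to be fitted; do not let go of it, and leave everything else where it is.

Things in the scene. Friction and masses are not known exactly. Their poses are not given: they have to be found in the camera images.
- housing: open aluminium box 190 (its x) x 140 (its y) x 60 mm high, walls 6 mm, clamped on a steel fixture plate 12 mm thick, all fixed. Origin on the bench under the box's centre, z up; top edge of the walls at z = 72 mm. A low toggle clamp (red grip, below z = 66) sits beyond its +x end, out to x = 225; the plate spans x -105 to 195, y +-83. A board up to z = 30 lies inside, within x +-25, y +-52
- bare_stud (a point): foot of the only bare one of the housing's four studs (at x = +50, y = -32 mm in the housing), on the inner floor, 18 mm above the bench; axes as the housing's. Upright steel stud of 8 mm diameter with a tapered tip, 54 mm tall: it ends level with the top of the walls. The three other studs (x, y = +-50, +-32) already carry such spacers
- spacer: the tall loose spacer: plain steel tube standing on the bench, 22 mm outside diameter, 13 mm bore, 33 mm tall, about 60 g; origin at the centre of its underside, z along the bore. On its stud it stands on the inner floor, its top 21 mm below the top of the walls
- cover_top: topmost cover: dished grey plastic, 190 (its x) x 140 (its y) mm, 160 g, open side up; origin at the centre of its pan's underside. Its rim is an upright band all round, 9 mm thick, 18 mm deep (12 to 30 mm above the origin), outer faces on the 190 x 140 outline. Inside it a 6.5 mm wide ledge 15 mm, then the floor 3 mm above the origin. Four rubber grommets reach 9 mm below the origin
- corner_a (a point): corner of cover_top at its -x, -y end: on top of the rim, mid-thickness (90.5 and 65.5 mm from the centre, 30 mm above the origin). Stacked rims rest on one another: the next cover's rim, of the same outline, begins 18 mm below this point; the pan reaches 12 mm down inside it, with 3.5 mm of play all round
- corner_b (a point): the same at +x, -y (opposite corner_d). The top cover's four grommets (x, y = +-50, +-32 mm) each cling to the next cover with about a third of a newton and pop free when parted there by some 6 mm: pulled up flat they all hold at once and the next cover may come up too; tilted up from one corner about the opposite one (10 degrees frees all four) it comes off alone
- corner_c (a point): the same at +x, +y (opposite corner_a)
- corner_d (a point): the same at -x, +y (opposite corner_b)
- cover_next: the next cover, just like cover_top and right under it (origin 18 mm lower); it lies loose, not stuck, on the rest of the stack, may rock a little when the top one is peeled off, and must stay there
- stack: rest of the stack, fixed: two more such covers on a plywood board 215 x 165 x 10 mm; origin on the bench under its centre, axes as the covers'. At the start the origin of cover_top is 73 mm and the top of its rim 103 mm above the bench
- short_spacer: bystander: steel ring 22 mm diameter, 14 mm tall; origin at the centre of its underside
- collar: bystander: steel collar 38 mm diameter, 12 mm tall; origin at the centre of its underside
- screwdriver: bystander lying at the robot's left, 190 mm long
- wrench: bystander lying at the robot's right, 160 mm long
- oil_bottle: bystander: white bottle 44 mm diameter, 100 mm tall, beyond the work area
- bit_case: bystander: grey case 65 x 110 x 32 mm, beyond the work area

How it is judged:
By the outcome, as a careful person would: the job done as asked, in the order asked, and still so for the second after the job is handed in, while the arm keeps its last pose, push and grip.
It also fails if it takes over 58 s, if anything falls off the work surface, if the arm or the gripper's body presses on something with over 40 N, if the wrist force passes 120 N, or if a joint passes its speed limit or range.

### The arm

A 7-joint arm with a two-finger parallel gripper is mounted at the origin on the work surface. World frame = base frame: x ahead of the robot, y to its left, z up, the work surface at z = 0. Lengths are in m, angles in degrees, forces in N, time in s.
With the tool pointing down it reaches from about 0.35 to 0.9 m from the base axis. Payload 8.1 kg.
Tool frame: the origin (TCP) lies between the finger pads; the fingertips stand 19 mm ahead of it and the grasp point (between the pads) is the TCP; z points along the fingers, y is the direction in which the jaws open and shut (so a half turn about z gives the same grasp; the last joint's range is limited). The gripper opens to 85 mm and grips with 20 to 120 N. Pads are 22 mm wide; open, the fingers measure 114 mm over their backs; the gripper's body (76 mm by 85 mm) begins 54 mm behind the grasp point. The pads swing forward as they close: fully open they stand 13 mm farther back than shut.
Start: joints at [63.449, 24.895, 1.432, 90.138, -0.665, 64.973, -4.303], TCP at [0.221, -0.585, 0.25] pointing down, gripper open.
Joint ranges: [-149.89, 149.89], [-25.12, 119.58], [-72.63, 75.52], [4.76, 147.25], [-75.54, 255.54], [6.69, 114.76], [-157.13, 157.13]. Speed limits (degrees/s): [127.2, 127.2, 172.46, 172.46, 180, 180, 180].

### API

Orientations are given as [roll, pitch, yaw] about the fixed x, y, z axes, in that order (R = Rz(yaw) Ry(pitch) Rx(roll)).
In Python, from bench import r, capture, calibration, finder gives the robot as it stands.
- The arm moves only by the tool arm_command, never from a script. Its argument "targets" is a list of rows, each an object with "fingers": the opening, from 0 (shut) to 1 (fully open); "translation": the shift along the tool's x, y, z in cm, a list of three; "yaw": the turn about the tool's z in rad. In form: [{"fingers": fingers, "translation": [tx, ty, tz], "yaw": yaw}, ...]. A call has exactly 5 rows; each row is the pose to reach, as a shift and turn from the pose measured when the call began, along the tool's axes at that moment; what a row does not reach only later rows make up. A row lasts 1/10 s, in which the tool goes at most 50 mm and 8.59 degrees, less where a joint would pass 70% of its speed; a pose out of reach is approached as far as the arm can. A call with a gripper value outside its range is refused whole. The fingers move at their own pace and stop on an object; the grip force is fixed at half the most. Time passes only in rows, so rows that repeat a pose let the fingers close, or fill a call up. It gives the time, the measured TCP pose, the force and the opening at its end, in the units of the state.
- r.get_state(): the state, without advancing time (a new reading comes with each control period).
- capture(name): name is "side" or "top" or "wrist"; returns (picture, depth): 480x640x3 uint8, red, green, blue; 480x640 float32, m along the optical axis (not along the pixel's ray), 0 where there is no reading.
- calibration(name): a dict with "camera_matrix" (3x3 intrinsics, pixels), "T" (4x4, takes a point from camera to world coordinates); the wrist camera has in their place "tool_from_camera" (4x4, takes a point from camera to tool coordinates, whose origin is the TCP and whose axes are the flange's). Camera axes: x right, y down, z forward; pixel columns grow to the right and rows downward; lengths in m; the calibration is good to about 2 mm. The wrist camera is an equidistant fisheye: a pixel r from the principal point sees the ray r / f radians off the axis. A picture is of the moment at which its call begins: read the wrist's pose just before it. calibration takes no time and is no camera call.
- r.job_done(): hands the job in, once; it reports no verdict.
Trained networks look in the newest picture that a camera, given by its name, has taken for a name from the list of things; names that differ only in an ending like _2 or _b are one class to them, and where a whole thing is asked for, a point or a joint stands for the part that bears it (a point fixed in the world has none). Each returns a list of dicts, best first, with "p" (0 to 1); they miss things now and then, are a little off and sometimes report something else, mostly with a low value. They report only what shows in the picture. A call takes as long as a camera call.
- finder.search_frame(camera, target): "extent" ([left, top, right, bottom] in pixels, round what is visible of it).
The state is a dict: "clock": time; "qpos": joint angles; "dq": joint speeds; "tau": joint torques, N m; "tcp_pos": TCP position; "orientation": TCP orientation; "wrist_force": force on the tool from outside, world axes, zero at the start; "ft_torque": the same for the moment, N m; "width": finger opening in m.
Only numpy, scipy, OpenCV 4.12 (cv2) and the standard library are available. Lean on these libraries where they do the work, as an engineer would, in place of code of your own. Each camera call takes 0.05 s, during which the arm holds its last target.

## Working session

There is one attempt and no reset: what is moved stays moved. The work goes in short steps, Python scripts to look and compute and a tool call to move; the robot and the scene stay as the last step left them, time stands still between calls to the robot, and variables do not carry over. Pictures are saved under pics/ and viewed, and the job is handed in when it is done.

Besides the shell and the picture viewer there is one more tool, called as name([rows], argument=value, ...), one row to a line, values as JSON. arm_command: Moves the arm, as the interface text tells. Its arguments: {"type":"object","properties":{"targets":{"type":"array"}},"required":["targets"]}

```bash
ls; mkdir -p pics
python3 - <<'E'
from bench import r,capture,calibration,finder
import cv2,numpy as np
print(r.get_state())
for n in("side","top","wrist"):
    p,d=capture(n); cv2.imwrite(f"pics/a_{n}.png",p[:,:,::-1]); np.save(f"pics/a_{n}.npy",d)
    print(n,calibration(n))
    if n!="wrist":
        for t in("spacer","bare_stud","cover_top","housing","stack","short_spacer","collar"):
            print(n,t,[(np.round(x['extent']),round(x['p'],2)) for x in finder.search_frame(n,t)[:3]])
print(r.get_state()['clock'])
E
```

```text
pics
{'clock': 0.0, 'qpos': array([63.44944428, 24.9344819 ,  1.43054568, 90.18842584, -0.6618645 ,
       64.9736442 , -4.30182932]), 'dq': array([ 0.00820482,  0.01132821, -0.10261136, -0.00642104,  0.05117644,
        0.05984261, -0.06458678]), 'tau': array([-4.88686128e-04, -6.70491028e+01,  1.02511536e+00, -3.16213703e+01,
        1.57640601e-02,  1.25449264e-02, -4.23364622e-05]), 'tcp_pos': array([ 0.22040877, -0.58434414,  0.24955182]), 'orientation': array([-1.79912293e+02,  1.03585232e-02,  2.06705527e+01]), 'wrist_force': array([-0.67798696,  0.52497581, -0.5594833 ]), 'ft_torque': array([0.00809395, 0.00393857, 0.01628237]), 'width': 0.08580578697017568}
side {'camera_matrix': array([[578.99632408,   0.        , 326.50910956],
       [  0.        , 578.99632408, 246.5779273 ],
       [  0.        ,   0.        ,   1.        ]]), 'T': array([[ 0.97390096, -0.17685439,  0.14226543,  0.39874046],
       [-0.22633166, -0.70960343,  0.66726079, -0.82830259],
       [-0.01705596, -0.68204509, -0.7311112 ,  1.00643639],
       [ 0.        ,  0.        ,  0.        ,  1.        ]
[... 1134 characters left out ...]
, (array([363., 200., 428., 291.]), 0.56)]
top short_spacer [(array([174., 166., 244., 292.]), 0.53)]
top collar [(array([304., 202., 314., 215.]), 0.44)]
wrist {'camera_matrix': array([[371.64829954,   0.        , 315.7550798 ],
       [  0.        , 371.64829954, 241.30750081],
       [  0.        ,   0.        ,   1.        ]]), 'tool_from_camera': array([[ 8.52203784e-04, -9.63686849e-01, -2.67033575e-01,
         6.80645750e-02],
       [ 9.99999593e-01,  8.99917715e-04, -5.63053899e-05,
         4.91093281e-04],
       [ 2.94569009e-04, -2.67033419e-01,  9.63687224e-01,
        -1.22795543e-01],
       [ 0.00000000e+00,  0.00000000e+00,  0.00000000e+00,
         1.00000000e+00]])}
0.85
```

View pics/a_side.png

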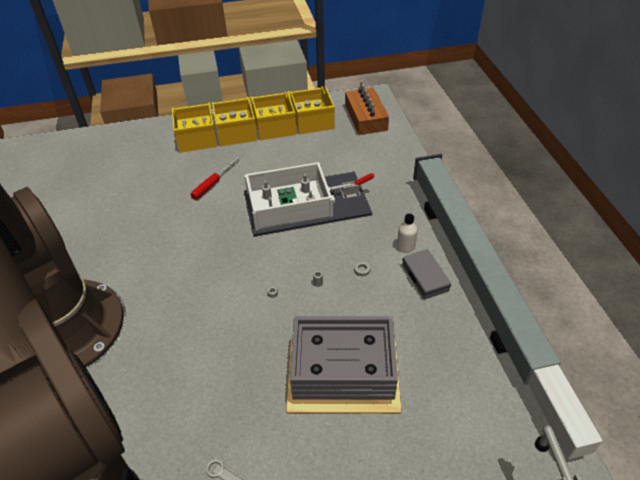

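View pics/a_top.png

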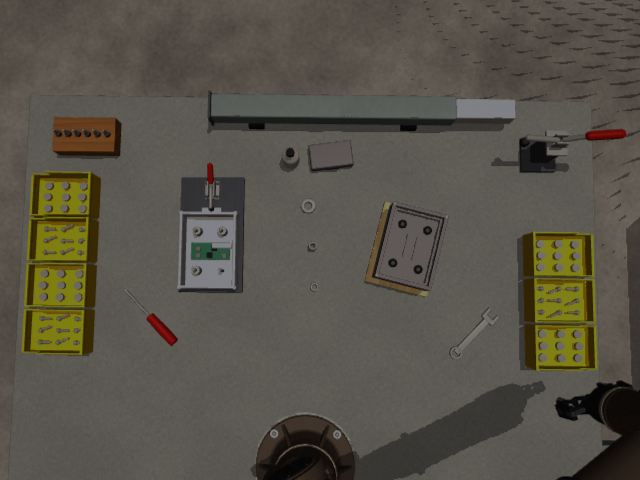

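View pics/a_wrist.png

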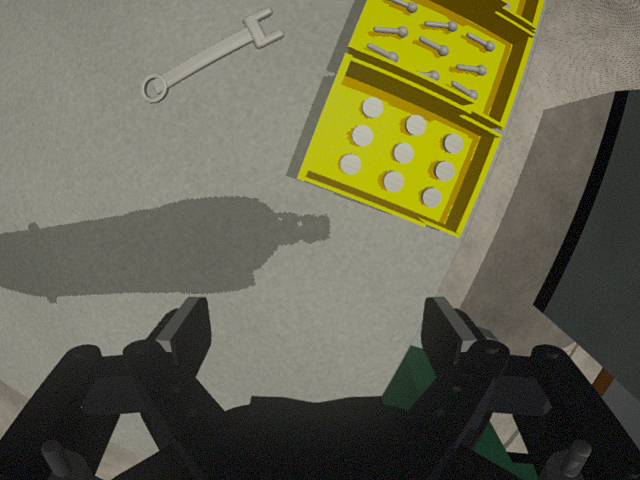

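```bash
cat > h.py <<'E'
import numpy as np,cv2
from bench import r,capture,calibration,finder
def cloud(n,d,T=None):
    c=calibration(n);K=c['camera_matrix'];T=c['T']
    v,u=np.mgrid[0:480,0:640]
    P=np.stack([(u-K[0,2])/K[0,0]*d,(v-K[1,2])/K[1,1]*d,d],-1)
    W=P@T[:3,:3].T+T[:3,3]; W[d<=0]=np.nan
    return W
def proj(n,X):
    c=calibration(n);K=c['camera_matrix'];T=np.linalg.inv(c['T'])
    p=np.atleast_2d(X)@T[:3,:3].T+T[:3,3]
    return np.c_[K[0,0]*p[:,0]/p[:,2]+K[0,2],K[1,1]*p[:,1]/p[:,2]+K[1,2]]
E
python3 - <<'E'
from h import *
def rect(P):
    (c,s,a)=cv2.minAreaRect((P[:,:2]*1000).astype(np.float32)); return np.round(c,1),np.round(s,1),round(a,2)
for n in("side","top"):
    W=cloud(n,np.load(f"pics/a_{n}.npy")).reshape(-1,3); W=W[~np.isnan(W[:,0])]
    x,y,z=W.T
    b=W[(abs(z)<.02)&(x>.3)&(x<.8)&(abs(y)<.6)]; print(n,"bench z",np.median(b[:,2]), b[:,2].std())
    hm=(x>.4)&(x<.75)&(y>.05)&(y<.4)
    print("housing",rect(W[hm&(z>.066)&(z<.079)&(y<.33)]),(hm&(z>.066)&(z<.079)).sum(), np.median(z[hm&(z>.064)&(z<.08)]))
    cm=(x>.35)&(x<.75)&(y<-.08)&(y>-.4)
    for lo,hi in((.097,.108),(.09,.11)): print("cover",rect(W[cm&(z>lo)&(z<hi)]),(cm&(z>lo)&(z<hi)).sum())
    for nm,lo,hi,X,Y,ZL in():pass
    sm=(x>.35)&(x<.75)&(abs(y)<.07)&(z>.008)&(z<.05)
    P=W[sm]; 
    # cluster
    from scipy.cluster.hierarchy import fclusterdata
    if len(P)>1:
        l=fclusterdata(P[:,:2],.015,criterion='distance',method='single')
        for k in set(l):
            q=P[l==k]
            if len(q)>5: print("obj",len(q),q.mean(0).round(4),q.min(0).round(4),q.max(0).round(4))
    sm=(x>.35)&(x<.75)&(abs(y)<.07)
im=cv2.imread("pics/a_top.png"); 
A=cv2.resize(im[150:310,165:265],None,fx=4,fy=4,interpolation=cv2.INTER_CUBIC)[:600]
im=cv2.imread("pics/a_side.png"); 
B=cv2.resize(im[150:300,235:385],None,fx=4,fy=4,interpolation=cv2.INTER_CUBIC)[:600]
cv2.imwrite("pics/b1.png",A);cv2.imwrite("pics/b2.png",B)
E
```

```text
side bench z -0.0011900382379412822 0.004250896578283766
housing (array([591.4, 250.5]), array([313.9, 148.8]), 1.32) 642 0.06905651432904092
cover (array([ 547.4, -254.9]), array([142.9, 190.1]), 76.22) 1591
cover (array([ 547.7, -254. ]), array([144.8, 190.1]), 76.18) 2074
obj 48 [ 0.4464 -0.0201  0.0116] [ 0.4368 -0.0301  0.0083] [ 0.4557 -0.0088  0.0162]
obj 121 [ 0.5497 -0.0169  0.0239] [ 0.5392 -0.026   0.008 ] [ 0.5612 -0.0025  0.0351]
obj 111 [ 0.656  -0.0014  0.0109] [ 0.6384 -0.0209  0.008 ] [0.6738 0.0188 0.0157]
obj 13 [ 0.7492 -0.0168  0.0192] [ 0.7483 -0.0277  0.0088] [ 0.75   -0.0071  0.0309]
top bench z 0.0012618160910153886 0.0050529989069124535
housing (array([593.6, 248.9]), array([309.8, 145.3]), 0.47) 720 0.07185252735788761
cover (array([ 548.6, -253.8]), array([141.1, 190.8]), 75.87) 919
cover (array([ 548.8, -253.9]), array([141.1, 191.2]), 75.86) 1284
obj 53 [ 0.5518 -0.0141  0.0277] [ 0.5408 -0.0334  0.0084] [0.5692 0.0082 0.0395]
obj 43 [ 0.4424 -0.0133  0.0127] [ 0.3939 -0.0293  0.0081] [0.4581 0.0193 0.0194]
obj 9 [0.3796 0.0004 0.009 ] [ 0.3556 -0.0171  0.008 ] [0.4043 0.0186 0.0097]
obj 6 [0.5993 0.0502 0.0095] [0.574 0.037 0.008] [0.6183 0.0608 0.0118]
obj 8 [ 0.6113 -0.0348  0.0089] [ 0.5987 -0.0512  0.008 ] [ 0.6171 -0.012   0.0099]
obj 11 [0.7059 0.0501 0.0087] [0.6875 0.0228 0.008 ] [0.7268 0.0675 0.0096]
obj 6 [0.659  0.0406 0.0089] [0.6371 0.0329 0.008 ] [0.6765 0.0487 0.0098]
obj 120 [ 6.569e-01 -2.000e-04  1.280e-02] [ 0.6374 -0.0217  0.008 ] [0.6825 0.0171 0.0218]
```

View pics/b1.png

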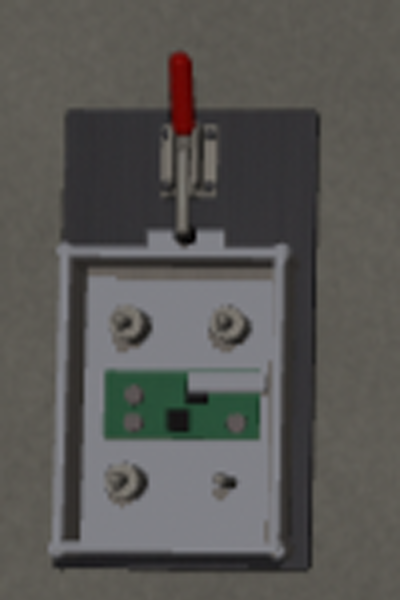

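View pics/b2.png

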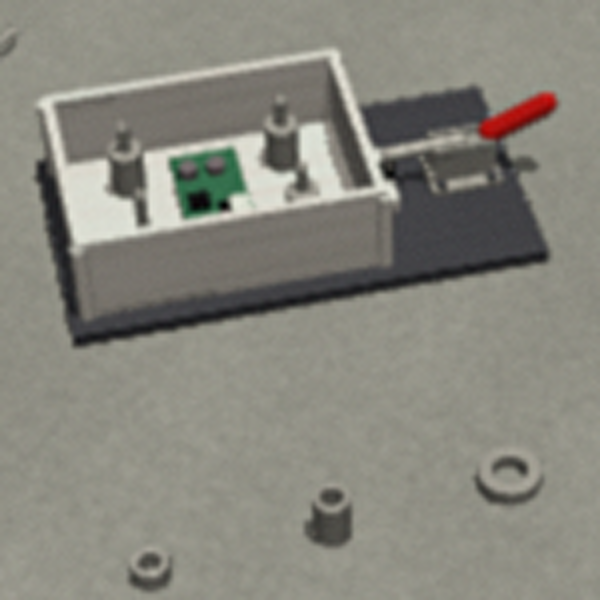

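```bash
cat >> h.py <<'E'
from scipy.spatial.transform import Rotation as Ro
def TR(s=None):
    s=s or r.get_state()
    return Ro.from_euler('xyz',s['orientation'],degrees=True).as_matrix(), s['tcp_pos']
def go(x,y,z,yaw):
    s=r.get_state();R,p=TR(s)
    d=R.T@(np.array([x,y,z])-p)*100
    cur=np.rad2deg(np.arctan2(R[1,0],R[0,0]))
    dy=(yaw-cur+180)%360-180
    print("t %.2f"%s['clock'],"pos",p.round(4),"rpy",s['orientation'].round(2),"F",s['wrist_force'].round(1),"w %.4f"%s['width'],"q",s['qpos'].round(0))
    print("cm",d.round(2),"yaw rad",round(np.deg2rad(-dy),3))
E
python3 -c "
from h import *
go(.55,-.08,.2,90)"
```

```text
t 0.85 pos [ 0.2206 -0.5848  0.2503] rpy [180.    -0.    20.67] F [ 0.6 -0.  -0.4] w 0.0857 q [63. 25.  1. 90. -1. 65. -4.]
cm [ 48.63 -35.6    5.03] yaw rad -1.21
```

arm_command([
  {"fingers": 1,"translation": [50.9,-41.6,3],"yaw": -0.3},
  {"fingers": 1,"translation": [50.9,-41.6,3],"yaw": -0.6},
  {"fingers": 1,"translation": [50.9,-41.6,3],"yaw": -0.9},
  {"fingers": 1,"translation": [50.9,-41.6,3],"yaw": -1.21},
  {"fingers": 1,"translation": [50.9,-41.6,3],"yaw": -1.21},
])

```text
clock: 1.35
tcp_pos: [0.3465, -0.3669, 0.2391]
orientation: [180.0, 0.0, 64.0]
wrist_force: [1.3, -0.8, 0.3]
width: 0.0854
```

```bash
python3 -c "
from h import *
go(.55,-.0155,.2,90)"
```

```text
t 1.35 pos [ 0.3465 -0.3669  0.2391] rpy [1.7996e+02 2.0000e-02 6.3990e+01] F [ 1.3 -0.8  0.3] w 0.0854 q [ 51.  15. -13. 107.   4.  58.  10.]
cm [40.51  2.88  3.9 ] yaw rad -0.454
```

arm_command([
  {"fingers": 1,"translation": [40.5,2.9,3.9],"yaw": -0.15},
  {"fingers": 1,"translation": [40.5,2.9,3.9],"yaw": -0.3},
  {"fingers": 1,"translation": [40.5,2.9,3.9],"yaw": -0.45},
  {"fingers": 1,"translation": [40.5,2.9,3.9],"yaw": -0.45},
  {"fingers": 1,"translation": [40.5,2.9,3.9],"yaw": -0.45},
])

```text
clock: 1.85
tcp_pos: [0.4713, -0.1517, 0.2153]
orientation: [179.9, 0.1, 89.8]
wrist_force: [0.4, -0.6, -0.8]
width: 0.0853
```

```bash
python3 -c "
from h import *
go(.55,-.0155,.2,90)"
```

```text
t 1.85 pos [ 0.4713 -0.1517  0.2153] rpy [1.7993e+02 7.0000e-02 8.9760e+01] F [ 0.4 -0.6 -0.8] w 0.0853 q [ 32.  17. -25. 109.   9.  56.   3.]
cm [13.66  7.82  1.53] yaw rad -0.004
```

arm_command([
  {"fingers": 0.6,"translation": [13.7,7.8,1.5],"yaw": 0},
  {"fingers": 0.6,"translation": [13.7,7.8,1.5],"yaw": 0},
  {"fingers": 0.6,"translation": [13.7,7.8,1.5],"yaw": 0},
  {"fingers": 0.6,"translation": [13.7,7.8,1.5],"yaw": 0},
  {"fingers": 0.6,"translation": [13.7,7.8,1.5],"yaw": 0},
])

```text
clock: 2.35
tcp_pos: [0.5504, -0.0126, 0.2]
orientation: [179.9, 0.0, 90.0]
wrist_force: [0.4, -1.5, 0.3]
width: 0.0512
```

```bash
cat >> h.py <<'E'
def wcap(name):
    s=r.get_state(); p,d=capture("wrist"); cv2.imwrite(f"pics/{name}.png",p[:,:,::-1])
    R,t=TR(s); np.savez(f"pics/{name}.npz",p=p,d=d,R=R,t=t)
    return p,d,R,t
def wray(u,v,R,t):
    """pixel -> world origin, ray dirs scaled with cam z=1"""
    c=calibration("wrist");K=c['camera_matrix'];M=c['tool_from_camera']
    a=(np.asarray(u,float)-K[0,2])/K[0,0];b=(np.asarray(v,float)-K[1,2])/K[1,1]
    rr=np.hypot(a,b)+1e-9; k=np.tan(rr)/rr
    D=np.stack([a*k,b*k,np.ones_like(a)],-1)
    D=D@M[:3,:3].T@R.T; o=R@M[:3,3]+t
    return o,D
def wcloud(d,R,t):
    v,u=np.mgrid[0:480,0:640]; o,D=wray(u,v,R,t)
    W=o+D*d[...,None]; W[d<=0]=np.nan
    return W
def wpt(u,v,z,R,t):
    o,D=wray(u,v,R,t); return o+D*((z-o[2])/D[...,2])[...,None]
E
python3 -c "
from h import *
go(.55,-.0155,.2,90)
p,d,R,t=wcap('c1')
for n in('spacer','collar'): print([(np.round(x['extent']),round(x['p'],2)) for x in finder.search_frame('wrist',n)[:3]])
W=wcloud(d,R,t); m=(W[...,2]>.028)&(W[...,2]<.038)&(abs(W[...,0]-.55)<.03)&(abs(W[...,1]+.015)<.03)
print(m.sum()); v,u=np.nonzero(m); print(u.mean(),v.mean(),W[m].mean(0),W[m].min(0),W[m].max(0))
b=W[400//2-50:250,200:400,2]; print('bench',np.nanmedian(b))
"
```

```text
t 2.35 pos [ 0.5504 -0.0126  0.2   ] rpy [179.93   0.    90.  ] F [ 0.4 -1.5  0.3] w 0.0512 q [ 15.  23. -26. 103.  12.  57. -16.]
cm [-0.29 -0.04  0.  ] yaw rad -0.0
[(array([303., 206., 329., 238.]), 0.82)]
[(array([414., 185., 456., 227.]), 0.71), (array([181.,   0., 514.,  33.]), 0.66)]
388
316.1701030927835 224.47938144329896 [ 0.55157788 -0.01189885  0.03167488] [ 0.54095413 -0.02228551  0.02813603] [ 0.56269966 -0.00145672  0.03405702]
bench -0.0007809906591920712
```

View pics/c1.png

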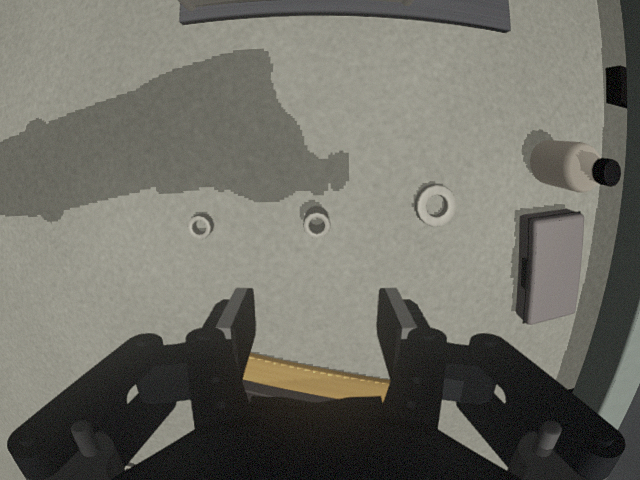

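```bash
python3 -c "
from h import *
go(.5517,-.0119,.036,90)"
```

```text
t 2.50 pos [ 0.5492 -0.0171  0.2002] rpy [1.7996e+02 1.3000e-01 8.9640e+01] F [0.3 0.1 0. ] w 0.0514 q [ 16.  23. -26. 103.  12.  57. -16.]
cm [ 0.56  0.23 16.42] yaw rad -0.006
```

arm_command([
  {"fingers": 0.6,"translation": [0.5,0.2,9],"yaw": -0.006},
  {"fingers": 0.6,"translation": [0.5,0.2,9],"yaw": -0.006},
  {"fingers": 0.6,"translation": [0.5,0.2,9],"yaw": -0.006},
  {"fingers": 0.6,"translation": [0.5,0.2,9],"yaw": -0.006},
  {"fingers": 0.6,"translation": [0.5,0.2,9],"yaw": -0.006},
])

```text
clock: 3.0
tcp_pos: [0.5526, -0.0129, 0.1124]
orientation: [179.8, 0.1, 89.9]
wrist_force: [0.1, -0.3, 0.6]
width: 0.0512
```

```bash
python3 -c "
from h import *
p,d,R,t=wcap('c2')
W=wcloud(d,R,t); m=(W[...,2]>.028)&(W[...,2]<.038)&(abs(W[...,0]-.55)<.03)&(abs(W[...,1]+.015)<.03)
print(m.sum()); v,u=np.nonzero(m); print(u.mean(),v.mean(),W[m].mean(0),W[m].min(0),W[m].max(0))
go(.5517,-.0119,.036,90)
"
```

```text
742
312.60512129380055 257.3463611859838 [ 0.55173455 -0.01182268  0.0316823 ] [ 0.54092434 -0.02319612  0.02808501] [ 0.56240445 -0.00179271  0.03398327]
t 3.05 pos [ 0.5527 -0.0127  0.1125] rpy [1.7975e+02 1.4000e-01 8.9930e+01] F [ 1.5 -0.  -0.2] w 0.0511 q [ 13.  29. -24. 108.  17.  46. -20.]
cm [ 0.1  -0.14  7.65] yaw rad -0.001
```

arm_command([
  {"fingers": 0.6,"translation": [0.1,-0.1,4],"yaw": 0},
  {"fingers": 0.6,"translation": [0.1,-0.1,7.6],"yaw": 0},
  {"fingers": 0.6,"translation": [0.1,-0.1,7.6],"yaw": 0},
  {"fingers": 0.6,"translation": [0.1,-0.1,7.6],"yaw": 0},
  {"fingers": 0.3,"translation": [0.1,-0.1,7.6],"yaw": 0},
])

```text
clock: 3.55
tcp_pos: [0.5536, -0.0118, 0.0389]
orientation: [179.6, 0.1, 89.9]
wrist_force: [1.0, 0.1, 0.5]
width: 0.0377
```

arm_command([
  {"fingers": 0.0,"translation": [0,0,0],"yaw": 0},
  {"fingers": 0,"translation": [0,0,0],"yaw": 0},
  {"fingers": 0,"translation": [0,0,0],"yaw": 0},
  {"fingers": 0,"translation": [0,0,0],"yaw": 0},
  {"fingers": 0,"translation": [0,0,0],"yaw": 0},
])

```text
clock: 4.05
tcp_pos: [0.5551, -0.0116, 0.0409]
orientation: [179.4, 0.1, 89.9]
wrist_force: [-2.2, -0.1, 11.1]
width: 0.0192
```

```bash
python3 -c "
from h import *
go(.5517,-.0119,.036,90)
"
```

```text
t 4.05 pos [ 0.5551 -0.0116  0.0409] rpy [1.7937e+02 1.4000e-01 8.9920e+01] F [-2.2 -0.1 11.1] w 0.0192 q [ 11.  35. -21. 111.  21.  37. -24.]
cm [-0.02 -0.34  0.49] yaw rad -0.001
```

```bash
python3 -c "
from h import *
p,d,R,t=wcap('c3')
p,d=capture('side'); cv2.imwrite('pics/c3s.png',cv2.resize(p[200:320,240:400,::-1],None,fx=5,fy=5,interpolation=cv2.INTER_CUBIC))
go(.5517,-.0119,.036,90)
"
```

```text
t 4.15 pos [ 0.5551 -0.0116  0.0409] rpy [1.7937e+02 1.4000e-01 8.9910e+01] F [-1.6 -0.3 10.7] w 0.0187 q [ 11.  35. -21. 111.  21.  37. -24.]
cm [-0.02 -0.34  0.49] yaw rad -0.002
```

View pics/c3.png

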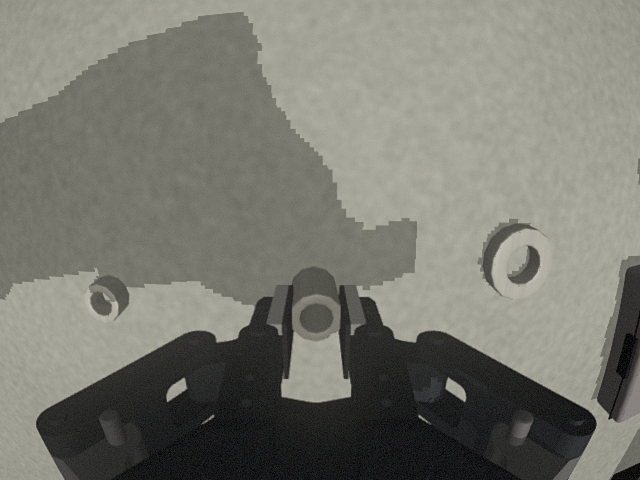

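View pics/c3s.png

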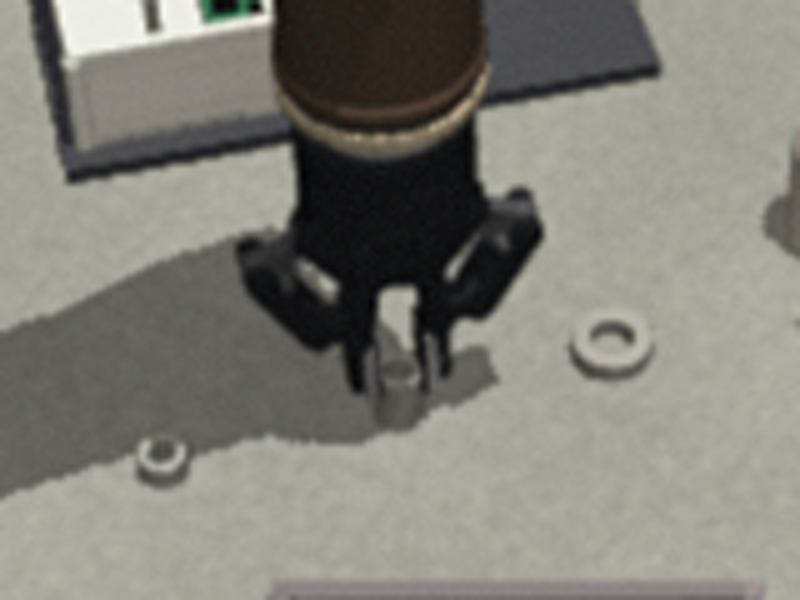

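```bash
python3 -c "
from h import *
W=cloud('top',np.load('pics/a_top.npy'))
c=calibration('top');K=c['camera_matrix'];T=c['T']
def pt(n,u,v,z):
    c=calibration(n);K=c['camera_matrix'];T=c['T']
    D=T[:3,:3]@np.array([(u-K[0,2])/K[0,0],(v-K[1,2])/K[1,1],1]); o=T[:3,3]; return o+D*(z-o[2])/D[2]
print('stud tip',pt('top',165+232/4,150+481/4,.072),'foot',pt('top',165+219/4,150+486/4,.018))
print('side tip',pt('side',235+138/4,150+192/4,.072))
for a,b in((64,248),(283,248),(55,552),(282,555)): print(pt('top',165+a/4,150+b/4,.072).round(4))
S=pt('top',165+232/4,150+481/4,.072)
go(S[0],S[1]-.02,.2,90)
"
```

```text
stud tip [0.48318035 0.20720962 0.072     ] foot [0.48215593 0.2233848  0.018     ]
side tip [0.48383037 0.21299585 0.072     ]
[0.6275 0.3159 0.072 ]
[0.6291 0.179  0.072 ]
[0.4381 0.3155 0.072 ]
[0.4379 0.1752 0.072 ]
t 4.15 pos [ 0.5551 -0.0116  0.0409] rpy [1.7937e+02 1.4000e-01 8.9910e+01] F [-1.6 -0.3 10.7] w 0.0187 q [ 11.  35. -21. 111.  21.  37. -24.]
cm [ 19.84  -7.04 -16.03] yaw rad -0.002
```

arm_command([
  {"fingers": 0,"translation": [0,0,-4],"yaw": 0},
  {"fingers": 0,"translation": [0,0,-9],"yaw": 0},
  {"fingers": 0,"translation": [5,-2,-14],"yaw": 0},
  {"fingers": 0,"translation": [9,-5,-16],"yaw": 0},
  {"fingers": 0,"translation": [13,-7,-16],"yaw": 0},
])

```text
clock: 4.65
tcp_pos: [0.4931, 0.1037, 0.2002]
orientation: [179.0, 0.1, 89.8]
wrist_force: [1.7, 0.3, -0.1]
width: 0.0191
```

```bash
python3 -c "
from h import *
go(.484,.19,.19,90)
"
```

```text
t 4.65 pos [0.4931 0.1037 0.2002] rpy [1.7904e+02 1.0000e-01 8.9780e+01] F [ 1.7  0.3 -0.1] w 0.0191 q [  5.  19. -29. 109.  12.  54. -30.]
cm [ 8.63 -0.96  0.99] yaw rad -0.004
```

arm_command([
  {"fingers": 0,"translation": [4,-0.9,1],"yaw": 0},
  {"fingers": 0,"translation": [8.6,-0.9,1],"yaw": 0},
  {"fingers": 0,"translation": [8.6,-0.9,1],"yaw": 0},
  {"fingers": 0,"translation": [8.6,-0.9,1],"yaw": 0},
  {"fingers": 0,"translation": [8.6,-0.9,1],"yaw": 0},
])

```text
clock: 5.15
tcp_pos: [0.4848, 0.1885, 0.1902]
orientation: [179.0, 0.1, 89.7]
wrist_force: [0.0, -0.4, 0.2]
width: 0.0188
```

```bash
python3 -c "
from h import *
wcap('d1')
go(.484,.19,.19,90)
"
```

```text
t 5.20 pos [0.4849 0.1882 0.1901] rpy [1.7903e+02 1.5000e-01 8.9660e+01] F [ 0.3 -0.7 -0.2] w 0.0189 q [ -4.  21. -30. 108.  14.  53. -41.]
cm [ 0.18 -0.09  0.01] yaw rad -0.006
```

View pics/d1.png

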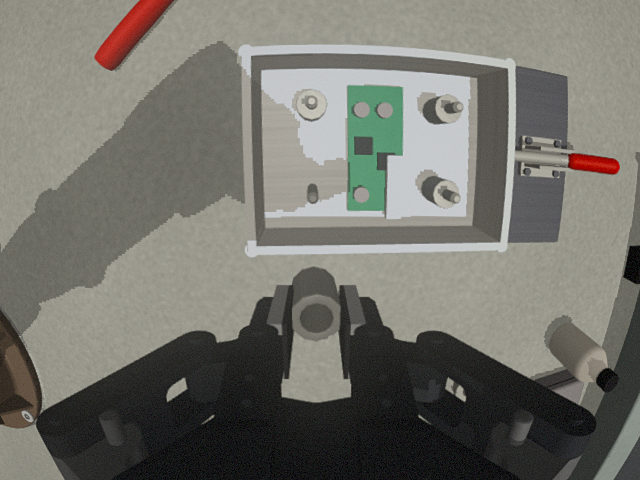

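```bash
python3 -c "
from h import *
f=np.load('pics/d1.npz');R,t,d=f['R'],f['t'],f['d']
for u,v in((244,48),(514,62),(504,248),(249,252)): print(wpt(u,v,.072,R,t).round(4))
W=wcloud(d,R,t)
m=(W[...,2]>.064)&(W[...,2]<.08)&(W[...,1]>.15)&(W[...,1]<.33)&(W[...,0]>.42)&(W[...,0]<.635)
P=W[m]; print(cv2.minAreaRect((P[:,:2]*1000).astype(np.float32)),np.median(P[:,2]))
im=cv2.imread('pics/d1.png')
cv2.imwrite('pics/d1a.png',cv2.resize(im[160:220,280:350],None,fx=8,fy=8,interpolation=cv2.INTER_CUBIC))
cv2.imwrite('pics/d1b.png',cv2.resize(im[260:350,250:380],None,fx=6,fy=6,interpolation=cv2.INTER_CUBIC))
tool=(W-t)@R
print('held d', d[300:345:5,316])
k=(abs(tool[...,0])<.02)&(abs(tool[...,1])<.0115)&(abs(tool[...,2])<.05); k[:260]=0
v,u=np.nonzero(k);print(len(u)); q=tool[k]
for z in np.arange(-.01,.04,.003):
    s=q[(q[:,2]>=z)&(q[:,2]<z+.003)]
    if len(s): print(round(z,3),len(s),s.min(0).round(4),s.max(0).round(4))
"
```

```text
[0.4418 0.3186 0.072 ]
[0.629  0.3199 0.072 ]
[0.6284 0.1823 0.072 ]
[0.4418 0.1816 0.072 ]
((535.1473999023438, 250.247802734375), (195.55186462402344, 145.61949157714844), 0.2579104006290436) 0.0709385531355764
held d [0.14298795 0.17162487 0.16630912 0.1620187  0.15752687 0.15360461
 0.14983782 0.14652853 0.14722617]
5421
-0.01 123 [-0.0114 -0.0115 -0.01  ] [ 0.0112  0.0113 -0.0071]
-0.007 114 [-0.0109 -0.0115 -0.007 ] [ 0.0114  0.0115 -0.004 ]
-0.004 116 [-0.0122 -0.0114 -0.0039] [ 0.0114  0.0115 -0.001 ]
-0.001 102 [-0.0109 -0.0114 -0.001 ] [0.0113 0.0113 0.002 ]
0.002 85 [-0.0114 -0.0114  0.002 ] [0.0113 0.0115 0.005 ]
0.005 193 [-0.0101 -0.0115  0.005 ] [0.0112 0.0114 0.008 ]
0.008 1278 [-0.012  -0.0113  0.008 ] [0.0114 0.0115 0.011 ]
0.011 305 [-0.0078 -0.0112  0.011 ] [0.0114 0.0114 0.014 ]
0.014 274 [-0.0115 -0.0113  0.014 ] [0.0109 0.0112 0.017 ]
0.017 225 [-0.0113 -0.0094  0.017 ] [0.0104 0.0102 0.02  ]
0.02 199 [-0.0079 -0.009   0.02  ] [0.0103 0.01   0.023 ]
0.023 190 [-0.0074 -0.0092  0.023 ] [0.0108 0.0094 0.026 ]
0.026 158 [-0.0076 -0.0093  0.026 ] [0.0104 0.0095 0.029 ]
0.029 153 [-0.0077 -0.0096  0.029 ] [0.0101 0.0092 0.032 ]
0.032 136 [-0.0078 -0.0097  0.032 ] [0.0103 0.0093 0.035 ]
0.035 110 [-0.0078 -0.0104  0.035 ] [0.0107 0.0086 0.038 ]
0.038 77 [ 0.0023 -0.0106  0.038 ] [0.0104 0.0092 0.041 ]
```

View pics/d1a.png

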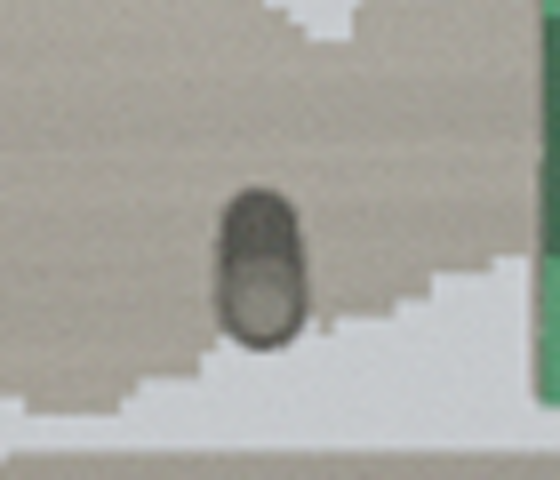

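View pics/d1b.png

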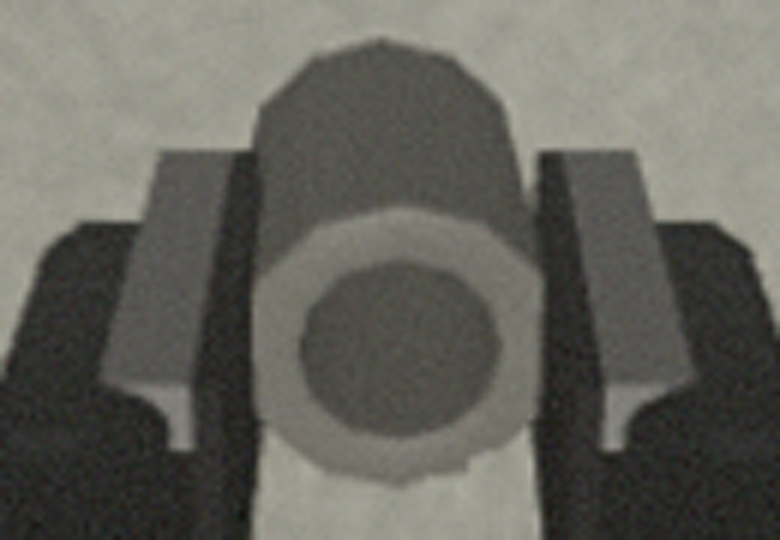

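```bash
python3 -c "
from h import *
f=np.load('pics/d1.npz');R,t,d=f['R'],f['t'],f['d']
S=wpt(280+263/8,160+302/8,.072,R,t);print('tip',S,'foot',wpt(280+259/8,160+220/8,.018,R,t))
W=wcloud(d,R,t)
print('tip depth W',W[197,313],W[199,313])
def tp(u,v,z):
    o,D=wray(u,v,np.eye(3),np.zeros(3)); return o+D*((z-o[2])/D[2])
print('top c',tp(250+400/6,260+345/6,.008),'bot front',tp(250+383/6,260+40/6,.041))
# sides of bottom
for u,v in((258,108),(505,108)): print(tp(250+u/6,260+v/6,.041))
B=np.array([-.0005,-.0005,.041]);Bw=R@B
print('offset of bottom in world',Bw)
tgt=S-Bw; go(tgt[0],tgt[1],.072+.041+.012,90)
"
```

```text
tip [0.48573682 0.21841456 0.072     ] foot [0.48585136 0.21824501 0.018     ]
tip depth W [0.48582591 0.21883436 0.07150025] [0.48582477 0.21738959 0.07078934]
top c [4.51541317e-05 9.89285728e-04 8.00000000e-03] bot front [ 0.0096909  -0.00027178  0.041     ]
[ 0.00398393 -0.01011755  0.041     ]
[0.00400784 0.00932256 0.041     ]
offset of bottom in world [ 0.00019595 -0.00060667 -0.04100114]
t 5.20 pos [0.4849 0.1882 0.1901] rpy [1.7903e+02 1.5000e-01 8.9660e+01] F [ 0.3 -0.7 -0.2] w 0.0189 q [ -4.  21. -30. 108.  14.  53. -41.]
cm [ 3.1  -0.07  6.5 ] yaw rad -0.006
```

arm_command([
  {"fingers": 0,"translation": [2,-0.1,1],"yaw": 0},
  {"fingers": 0,"translation": [3.1,-0.1,4],"yaw": 0},
  {"fingers": 0,"translation": [3.1,-0.1,6.5],"yaw": 0},
  {"fingers": 0,"translation": [3.1,-0.1,6.5],"yaw": 0},
  {"fingers": 0,"translation": [3.1,-0.1,6.5],"yaw": 0},
])

```text
clock: 5.7
tcp_pos: [0.4854, 0.2177, 0.1252]
orientation: [179.1, 0.2, 89.6]
wrist_force: [0.8, 0.1, -0.3]
width: 0.0189
```

```bash
python3 -c "
from h import *
p,d,R,t=wcap('d2')
im=cv2.imread('pics/d2.png')
cv2.imwrite('pics/d2b.png',cv2.resize(im[200:350,230:400],None,fx=4,fy=4,interpolation=cv2.INTER_CUBIC))
Bw=R@np.array([-.0009,-.0003,.041]); print(t+Bw)
S=np.array([.4858,.2184,.072]); g=S-Bw
go(g[0],g[1],.059,90)
"
```

```text
[0.48578623 0.21669398 0.08423554]
t 5.75 pos [0.4859 0.2183 0.126 ] rpy [1.7899e+02 1.5000e-01 8.9570e+01] F [ 0.6 -1.   0.1] w 0.0189 q [ -9.  27. -28. 110.  18.  46. -48.]
cm [ 0.14 -0.16  6.69] yaw rad -0.008
```

View pics/d2b.png

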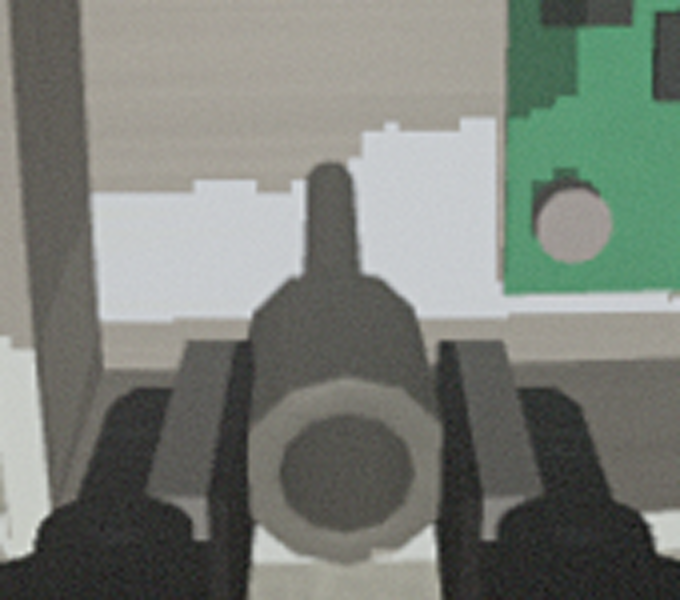

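arm_command([
  {"fingers": 0,"translation": [0.1,-0.1,0.3],"yaw": 0},
  {"fingers": 0,"translation": [0.1,-0.1,1.2],"yaw": 0},
  {"fingers": 0,"translation": [0.1,-0.1,2],"yaw": 0},
  {"fingers": 0,"translation": [0.1,-0.1,2.5],"yaw": 0},
  {"fingers": 0,"translation": [0.1,-0.1,3],"yaw": 0},
])

```text
clock: 6.25
tcp_pos: [0.4853, 0.2191, 0.0953]
orientation: [179.0, 0.2, 89.6]
wrist_force: [0.2, -0.5, 0.0]
width: 0.0189
```

```bash
python3 -c "
from h import *
R,t=TR()
Bw=R@np.array([-.0009,-.0003,.041]); print(t+Bw)
S=np.array([.4858,.2184,.072]); g=S-Bw
go(g[0],g[1],.060,90)
wcap('d3')
im=cv2.imread('pics/d3.png')
cv2.imwrite('pics/d3b.png',cv2.resize(im[200:350,230:400],None,fx=4,fy=4,interpolation=cv2.INTER_CUBIC))
"
```

```text
[0.48568042 0.2180823  0.05432022]
t 6.25 pos [0.4853 0.2191 0.0953] rpy [1.7902e+02 1.6000e-01 8.9570e+01] F [ 0.2 -0.5  0. ] w 0.0189 q [-11.  29. -27. 112.  20.  43. -50.]
cm [ 0.04 -0.05  3.53] yaw rad -0.007
```

View pics/d3b.png

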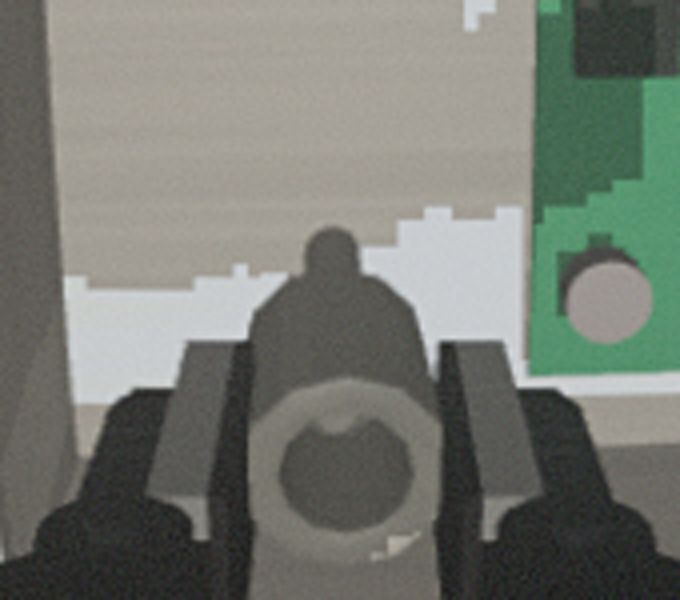

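arm_command([
  {"fingers": 0,"translation": [0,0,1.2],"yaw": 0},
  {"fingers": 0,"translation": [0,0,2.2],"yaw": 0},
  {"fingers": 0,"translation": [0,0,3],"yaw": 0},
  {"fingers": 0,"translation": [0,0,3.5],"yaw": 0},
  {"fingers": 0,"translation": [0,0,3.5],"yaw": 0},
])

```text
clock: 6.8
tcp_pos: [0.4853, 0.2189, 0.0592]
orientation: [179.1, 0.2, 89.6]
wrist_force: [0.5, 0.1, 0.2]
width: 0.019
```

arm_command([
  {"fingers": 0.3,"translation": [0,0,0],"yaw": 0},
  {"fingers": 0.36,"translation": [0,0,0],"yaw": 0},
  {"fingers": 0.36,"translation": [0,0,0],"yaw": 0},
  {"fingers": 0.36,"translation": [0,0,0],"yaw": 0},
  {"fingers": 0.36,"translation": [0,0,0],"yaw": 0},
])

```text
clock: 7.3
tcp_pos: [0.4854, 0.2189, 0.0593]
orientation: [179.1, 0.2, 89.6]
wrist_force: [0.5, -0.2, -0.6]
width: 0.0305
```

```bash
python3 -c "
from h import *
wcap('d4')
im=cv2.imread('pics/d4.png')
cv2.imwrite('pics/d4b.png',cv2.resize(im[200:350,230:400],None,fx=4,fy=4,interpolation=cv2.INTER_CUBIC))
go(.4858,.2184,.2,90)
"
```

```text
t 7.35 pos [0.4854 0.2189 0.0593] rpy [179.09   0.2   89.59] F [-0.4 -0.4  0.3] w 0.0308 q [-12.  32. -25. 113.  23.  38. -52.]
cm [ -0.1    0.27 -14.07] yaw rad -0.007
```

View pics/d4b.png

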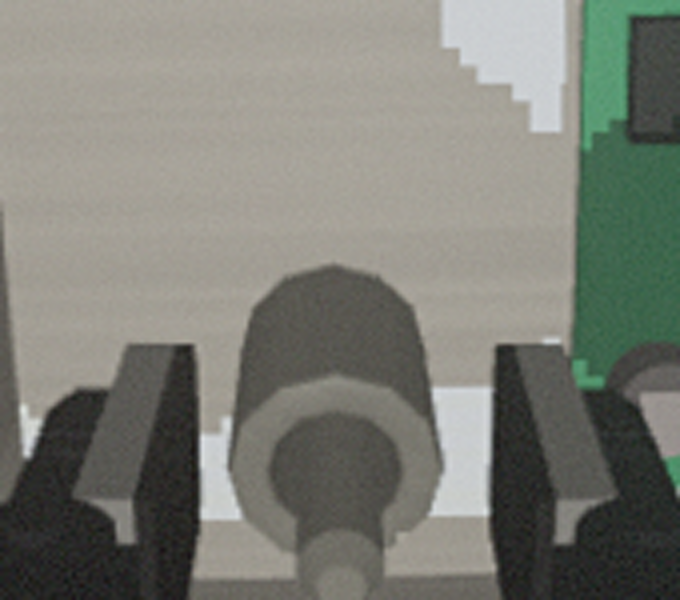

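arm_command([
  {"fingers": 0.36,"translation": [0,0.0,-2],"yaw": 0},
  {"fingers": 0.36,"translation": [0,0.1,-5],"yaw": 0},
  {"fingers": 0.36,"translation": [0,0.2,-9],"yaw": 0},
  {"fingers": 0.36,"translation": [0,0.3,-14],"yaw": 0},
  {"fingers": 0.36,"translation": [0,0.3,-17],"yaw": 0},
])

```text
clock: 7.85
tcp_pos: [0.4863, 0.2202, 0.2329]
orientation: [178.9, 0.1, 89.6]
wrist_force: [0.2, -0.7, 0.2]
width: 0.0307
```

```bash
python3 -c "
from h import *
f=np.load('pics/d4.npz');d=f['d']
W=wcloud(d,np.eye(3),np.zeros(3))
for v in range(280,345,6):
    print(v,[tuple((W[v,u]*1000).round(0)) for u in (262,268,274,354,360,366)])
go(.52,-.22,.25,90)
"
```

```text
280 [(np.float64(2.0), np.float64(-25.0), np.float64(43.0)), (np.float64(2.0), np.float64(-22.0), np.float64(42.0)), (np.float64(2.0), np.float64(-19.0), np.float64(42.0)), (np.float64(2.0), np.float64(19.0), np.float64(43.0)), (np.float64(2.0), np.float64(22.0), np.float64(43.0)), (np.float64(2.0), np.float64(25.0), np.float64(43.0))]
286 [(np.float64(11.0), np.float64(-21.0), np.float64(14.0)), (np.float64(11.0), np.float64(-18.0), np.float64(14.0)), (np.float64(10.0), np.float64(-16.0), np.float64(15.0)), (np.float64(10.0), np.float64(16.0), np.float64(15.0)), (np.float64(11.0), np.float64(18.0), np.float64(14.0)), (np.float64(11.0), np.float64(21.0), np.float64(13.0))]
292 [(np.float64(11.0), np.float64(-20.0), np.float64(7.0)), (np.float64(11.0), np.float64(-18.0), np.float64(7.0)), (np.float64(11.0), np.float64(-15.0), np.float64(8.0)), (np.float64(8.0), np.float64(16.0), np.float64(14.0)), (np.float64(11.0), np.float64(18.0), np.float64(8.0)), (np.float64(11.0), np.float64(20.0), np.float64(8.0))]
298 [(np.float64(11.0), np.float64(-19.0), np.float64(1.0)), (np.float64(11.0), 
[... 2140 characters left out ...]
(-3.0)), (np.float64(-7.0), np.float64(16.0), np.float64(7.0)), (np.float64(2.0), np.float64(16.0), np.float64(-10.0)), (np.float64(7.0), np.float64(17.0), np.float64(-18.0))]
340 [(np.float64(7.0), np.float64(-16.0), np.float64(-21.0)), (np.float64(5.0), np.float64(-15.0), np.float64(-18.0)), (np.float64(-3.0), np.float64(-15.0), np.float64(-4.0)), (np.float64(-10.0), np.float64(16.0), np.float64(6.0)), (np.float64(0.0), np.float64(16.0), np.float64(-10.0)), (np.float64(5.0), np.float64(17.0), np.float64(-18.0))]
t 7.85 pos [0.4863 0.2202 0.2329] rpy [1.7892e+02 1.0000e-01 8.9600e+01] F [ 0.2 -0.7  0.2] w 0.0307 q [ -7.  20. -31. 103.  13.  59. -43.]
cm [-44.     3.71  -1.57] yaw rad -0.007
```

arm_command([
  {"fingers": 0.36,"translation": [-49,6,-2],"yaw": 0},
  {"fingers": 0.36,"translation": [-49,6,-2],"yaw": 0},
  {"fingers": 0.36,"translation": [-49,6,-2],"yaw": 0},
  {"fingers": 0.36,"translation": [-49,6,-2],"yaw": 0},
  {"fingers": 0.36,"translation": [-49,6,-2],"yaw": 0},
])

```text
clock: 8.35
tcp_pos: [0.5143, -0.0306, 0.2426]
orientation: [178.9, 0.1, 89.6]
wrist_force: [1.3, 0.8, 0.4]
width: 0.0306
```

```bash
python3 -c "
from h import *
go(.54,-.28,.26,90)
"
```

```text
t 8.35 pos [ 0.5143 -0.0306  0.2426] rpy [1.7888e+02 1.1000e-01 8.9600e+01] F [1.3 0.8 0.4] w 0.0306 q [ 18.  17. -26. 105.   9.  59. -12.]
cm [-24.92   2.78  -1.64] yaw rad -0.007
```

arm_command([
  {"fingers": 0.36,"translation": [-24.9,2.8,-1.6],"yaw": 0},
  {"fingers": 0.36,"translation": [-24.9,2.8,-1.6],"yaw": 0},
  {"fingers": 0.36,"translation": [-24.9,2.8,-1.6],"yaw": 0},
  {"fingers": 0.36,"translation": [-24.9,2.8,-1.6],"yaw": 0},
  {"fingers": 0.36,"translation": [-24.9,2.8,-1.6],"yaw": 0},
])

```text
clock: 8.85
tcp_pos: [0.5396, -0.2787, 0.2597]
orientation: [178.9, 0.1, 89.6]
wrist_force: [0.3, -0.4, -0.4]
width: 0.0309
```

```bash
python3 -c "
from h import *
p,d,R,t=wcap('e1')
go(.54,-.28,.26,90)
W=wcloud(d,R,t)
m=(W[...,2]>.096)&(W[...,2]<.11)&(W[...,1]>-.4)&(W[...,1]<-.1)&(W[...,0]>.4)&(W[...,0]<.7)
P=W[m]; print(m.sum(),cv2.minAreaRect((P[:,:2]*1000).astype(np.float32)),np.median(P[:,2]))
print(np.round(cv2.boxPoints(cv2.minAreaRect((P[:,:2]*1000).astype(np.float32))),1))
"
```

```text
t 8.90 pos [ 0.5386 -0.2896  0.2596] rpy [178.88   0.45  89.04] F [ 0.6 -9.9  1.5] w 0.0306 q [ 37.  24. -20.  91.   9.  65.  14.]
cm [ 0.96  0.12 -0.05] yaw rad -0.017
9142 ((548.7943115234375, -253.22280883789062), (140.55746459960938, 190.87083435058594), 76.26677703857422) 0.10162255903281484
[[ 439.4 -298.8]
 [ 624.8 -344.1]
 [ 658.2 -207.6]
 [ 472.8 -162.3]]
```

View pics/e1.png

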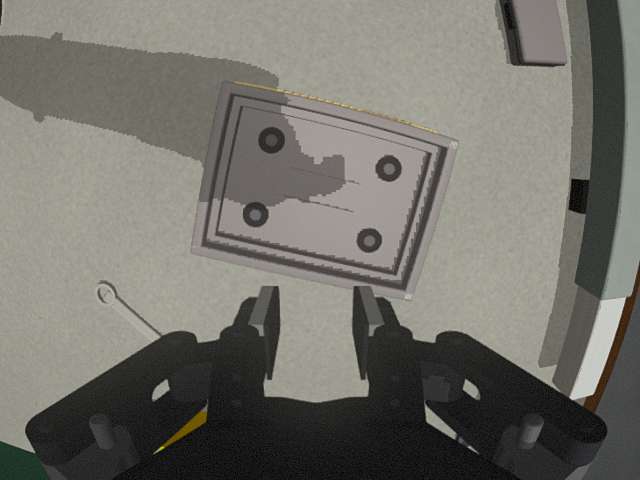

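```bash
python3 -c "
from h import *
go(.4500,-.2925,.16,121.3)
"
```

```text
t 8.90 pos [ 0.5386 -0.2896  0.2596] rpy [178.88   0.45  89.04] F [ 0.6 -9.9  1.5] w 0.0306 q [ 37.  24. -20.  91.   9.  65.  14.]
cm [-0.36 -9.05  9.78] yaw rad -0.563
```

arm_command([
  {"fingers": 0.42,"translation": [-0.4,-4,4],"yaw": -0.14},
  {"fingers": 0.42,"translation": [-0.4,-9,8],"yaw": -0.28},
  {"fingers": 0.42,"translation": [-0.4,-9,9.8],"yaw": -0.42},
  {"fingers": 0.42,"translation": [-0.4,-9,9.8],"yaw": -0.563},
  {"fingers": 0.42,"translation": [-0.4,-9,9.8],"yaw": -0.563},
])

```text
clock: 9.4
tcp_pos: [0.4493, -0.2928, 0.159]
orientation: [179.3, 0.9, 121.4]
wrist_force: [0.4, -0.7, -0.1]
width: 0.0361
```

arm_command([
  {"fingers": 0.42,"translation": [0,0,0],"yaw": 0},
  {"fingers": 0.42,"translation": [0,0,0],"yaw": 0},
  {"fingers": 0.42,"translation": [0,0,0],"yaw": 0},
  {"fingers": 0.42,"translation": [0,0,0],"yaw": 0},
  {"fingers": 0.42,"translation": [0,0,0],"yaw": 0},
])

```text
clock: 9.9
tcp_pos: [0.4496, -0.2927, 0.1593]
orientation: [179.3, 0.9, 121.4]
wrist_force: [0.4, 0.3, -0.2]
width: 0.036
```

```bash
python3 -c "
from h import *
p,d,R,t=wcap('e2')
go(.4500,-.2925,.115,121.3)
W=wcloud(d,R,t)
m=(W[...,2]>.098)&(W[...,2]<.108)&(W[...,1]>-.4)&(W[...,1]<-.1)&(W[...,0]>.4)&(W[...,0]<.7)
P=W[m]; print(m.sum(),cv2.minAreaRect((P[:,:2]*1000).astype(np.float32)),np.median(P[:,2]))
print(np.round(cv2.boxPoints(cv2.minAreaRect((P[:,:2]*1000).astype(np.float32))),1))
T=(W-t)@R
k=T[270:300,:,2]; 
for u in (262,265,268,355,360,365,370): print(u,(T[280:296:3,u]*1000).round(0).tolist())
"
```

```text
t 9.95 pos [ 0.4495 -0.2927  0.1592] rpy [179.33   0.9  121.36] F [ 0.6 -0.7 -0.9] w 0.0359 q [ 48.  24. -27. 108.  14.  50.  45.]
cm [ 0.06 -0.    4.42] yaw rad 0.001
10412 ((548.8948974609375, -253.28121948242188), (140.36204528808594, 191.43679809570312), 76.24230194091797) 0.10169043920676561
[[ 439.2 -298.7]
 [ 625.2 -344.2]
 [ 658.6 -207.9]
 [ 472.6 -162.4]]
262 [[-44.0, -44.0, 160.0], [-47.0, -44.0, 161.0], [10.0, -21.0, 15.0], [10.0, -21.0, 11.0], [11.0, -20.0, 7.0], [10.0, -20.0, 6.0]]
265 [[-44.0, -41.0, 160.0], [-47.0, -41.0, 161.0], [11.0, -20.0, 14.0], [11.0, -19.0, 11.0], [11.0, -19.0, 7.0], [11.0, -19.0, 5.0]]
268 [[-44.0, -39.0, 160.0], [-47.0, -39.0, 160.0], [10.0, -19.0, 15.0], [10.0, -18.0, 12.0], [10.0, -18.0, 9.0], [10.0, -18.0, 7.0]]
355 [[-12.0, 23.0, 79.0], [-13.0, 23.0, 75.0], [-14.0, 23.0, 73.0], [-15.0, 23.0, 73.0], [-17.0, 23.0, 71.0], [-19.0, 23.0, 72.0]]
360 [[-15.0, 27.0, 85.0], [-16.0, 27.0, 84.0], [10.0, 18.0, 15.0], [9.0, 18.0, 15.0], [8.0, 18.0, 14.0], [7.0, 18.0, 13.0]]
365 [[-15.0, 30.0, 85.0], [-16.0, 30.0, 84.0], [10.0, 20.0, 16.0], [11.0, 20.0, 11.0], [11.0, 19.0, 8.0], [11.0, 19.0, 5.0]]
370 [[-15.0, 33.0, 86.0], [-16.0, 33.0, 84.0], [10.0, 22.0, 15.0], [11.0, 22.0, 11.0], [11.0, 21.0, 8.0], [11.0, 21.0, 5.0]]
```

View pics/e2.png

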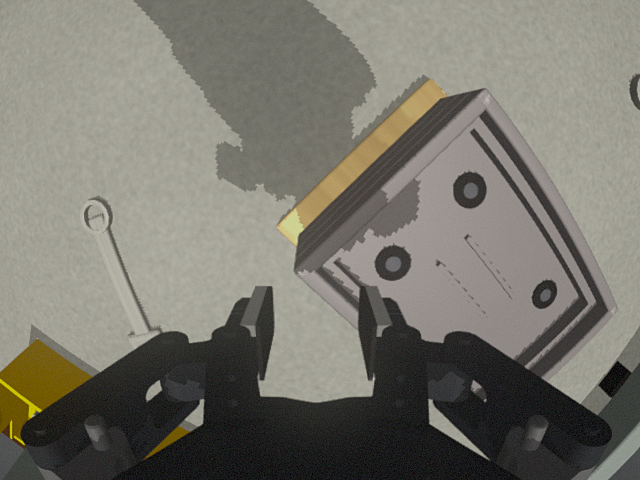

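arm_command([
  {"fingers": 0.42,"translation": [0.1,0,2],"yaw": 0},
  {"fingers": 0.42,"translation": [0.1,0,4],"yaw": 0},
  {"fingers": 0.42,"translation": [0.1,0,4.3],"yaw": 0},
  {"fingers": 0.42,"translation": [0.1,0,4.3],"yaw": 0},
  {"fingers": 0.42,"translation": [0.1,0,4.3],"yaw": 0},
])

```text
clock: 10.45
tcp_pos: [0.4503, -0.2923, 0.117]
orientation: [179.3, 0.9, 121.4]
wrist_force: [-0.2, 1.0, -0.4]
width: 0.036
```

```bash
python3 -c "
from h import *
p,d,R,t=wcap('e3')
go(.4500,-.2925,.116,121.3)
im=cv2.imread('pics/e3.png')
cv2.imwrite('pics/e3b.png',cv2.resize(im[240:390,220:420],None,fx=4,fy=4,interpolation=cv2.INTER_CUBIC))
"
```

```text
t 10.50 pos [ 0.4504 -0.2923  0.1172] rpy [179.29   0.97 121.36] F [-0.7 -0.6  0.5] w 0.0361 q [ 46.  27. -25. 110.  16.  44.  43.]
cm [ 0.01 -0.05  0.11] yaw rad 0.001
```

View pics/e3b.png

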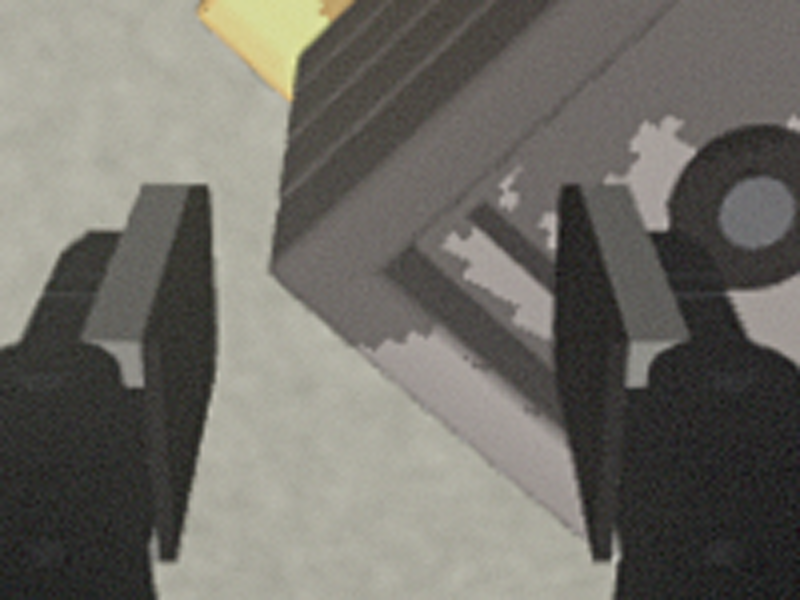

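arm_command([
  {"fingers": 0.42,"translation": [0,0,0.15],"yaw": 0},
  {"fingers": 0.42,"translation": [0,0,0.15],"yaw": 0},
  {"fingers": 0,"translation": [0,0,0.15],"yaw": 0},
  {"fingers": 0,"translation": [0,0,0.15],"yaw": 0},
  {"fingers": 0,"translation": [0,0,0.15],"yaw": 0},
])

```text
clock: 11.0
tcp_pos: [0.4507, -0.2925, 0.1163]
orientation: [179.3, 1.0, 121.4]
wrist_force: [-1.0, 0.3, 6.4]
width: 0.0168
```

```bash
python3 -c "
from h import *
p,d,R,t=wcap('e4')
go(.4500,-.2925,.116,121.3)
im=cv2.imread('pics/e4.png')
cv2.imwrite('pics/e4b.png',cv2.resize(im[240:390,220:420],None,fx=4,fy=4,interpolation=cv2.INTER_CUBIC))
"
```

```text
t 11.05 pos [ 0.4507 -0.2925  0.1163] rpy [179.29   1.02 121.38] F [-1.3  0.9  6.6] w 0.0167 q [ 46.  28. -25. 110.  17.  44.  43.]
cm [ 0.04 -0.06  0.03] yaw rad 0.001
```

View pics/e4b.png

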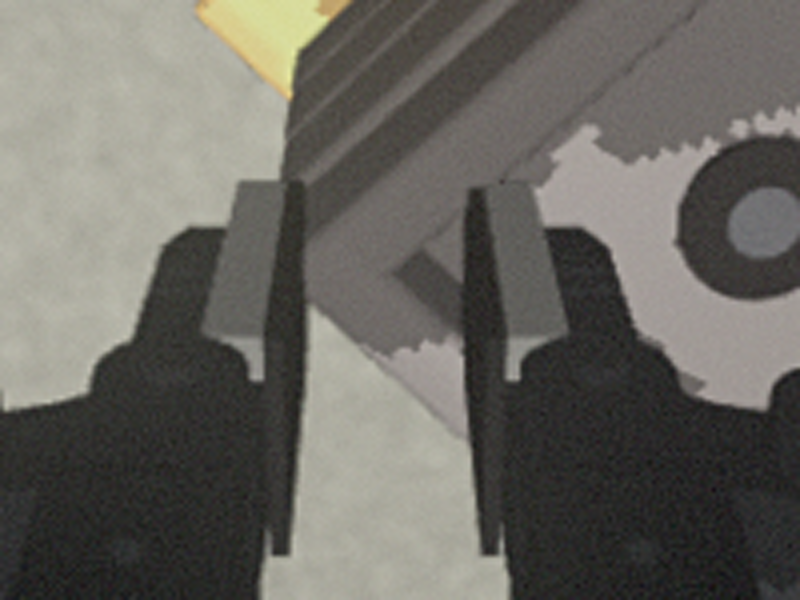

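arm_command([
  {"fingers": 0,"translation": [0,0,-0.2],"yaw": 0},
  {"fingers": 0,"translation": [0,0,-0.4],"yaw": 0},
  {"fingers": 0,"translation": [0,0,-0.6],"yaw": 0},
  {"fingers": 0,"translation": [0,0,-0.8],"yaw": 0},
  {"fingers": 0,"translation": [0,0,-0.8],"yaw": 0},
])

```text
clock: 11.55
tcp_pos: [0.4505, -0.2925, 0.1245]
orientation: [179.3, 1.0, 121.4]
wrist_force: [0.4, 0.2, -2.3]
width: 0.0163
```

```bash
cat >> h.py <<'E'
def tilt(name='wrist'):
    """fit plane to cover floor via side cam depth & report corner heights"""
    p,d=capture('side'); W=cloud('side',d); return p,d,W
E
python3 -c "
from h import *
p,d,R,t=wcap('e5')
go(.4500,-.2925,.116,121.3)
im=cv2.imread('pics/e5.png')
cv2.imwrite('pics/e5b.png',cv2.resize(im[90:390,220:620],None,fx=2,fy=2,interpolation=cv2.INTER_CUBIC))
p,d=capture('side'); cv2.imwrite('pics/e5s.png',cv2.resize(p[300:430,260:430,::-1],None,fx=4,fy=4,interpolation=cv2.INTER_CUBIC)); np.save('pics/e5s.npy',d)
def corners(W):
    c=np.array([.5488,-.2532]);a=np.deg2rad(-13.73);u=np.array([np.cos(a),np.sin(a)]);v=np.array([-u[1],u[0]])
    q=W[...,:2]-c; X=q@u; Y=q@v
    # floor pan region
    m=(abs(X)<.07)&(abs(Y)<.045)&(W[...,2]>.05)&(W[...,2]<.2)
    A=np.c_[X[m],Y[m],np.ones(m.sum())]; z=W[...,2][m]
    s=np.ones(len(z),bool)
    for _ in range(5):
        k=np.linalg.lstsq(A[s],z[s],rcond=None)[0]; s=abs(A@k-z)<.004
    print('floor plane slope deg x,y',np.rad2deg(np.arctan(k[:2])).round(2),'z0',k[2].round(4),s.sum(),len(s))
corners(cloud('side',np.load('pics/a_side.npy'))); corners(cloud('side',d)); 
f=np.load('pics/e2.npz');corners(wcloud(f['d'],f['R'],f['t']))
f=np.load('pics/e4.npz');corners(wcloud(f['d'],f['R'],f['t']))
f=np.load('pics/e5.npz');corners(wcloud(f['d'],f['R'],f['t']))
"
```

```text
t 11.60 pos [ 0.4504 -0.2925  0.1244] rpy [179.29   1.02 121.38] F [-0.5 -0.1 -2.5] w 0.0161 q [ 46.  27. -26. 110.  16.  45.  43.]
cm [ 0.04 -0.05  0.83] yaw rad 0.001
floor plane slope deg x,y [-0.01 -0.04] z0 0.0748 2935 3067
floor plane slope deg x,y [-1.14 -0.56] z0 0.0806 2702 2999
floor plane slope deg x,y [-0.05  0.08] z0 0.0754 22434 26322
floor plane slope deg x,y [-25.29 -39.37] z0 0.0914 3572 42944
floor plane slope deg x,y [-1.5  -0.98] z0 0.0815 27134 39929
```

View pics/e5b.png

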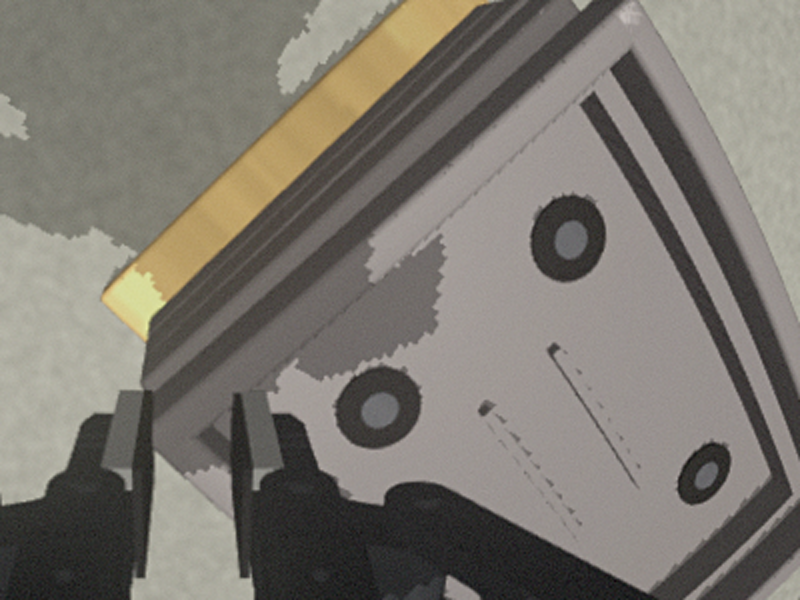

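View pics/e5s.png

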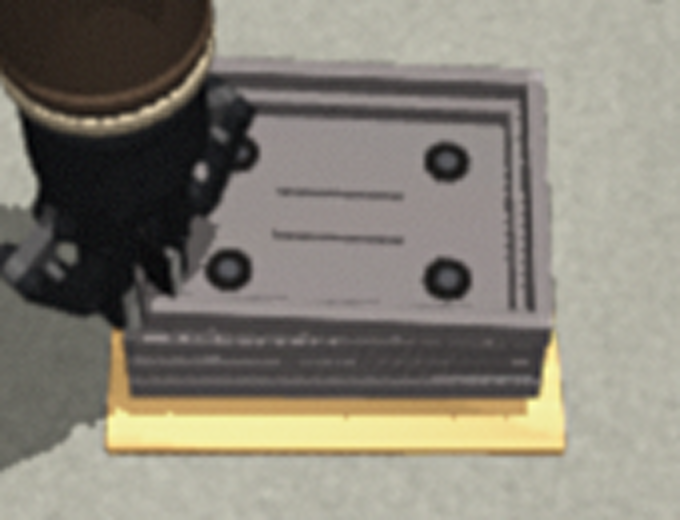

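arm_command([
  {"fingers": 0,"translation": [0,0,0.2],"yaw": 0},
  {"fingers": 0,"translation": [0,0,0.35],"yaw": 0},
  {"fingers": 0.13,"translation": [0,0,0.35],"yaw": 0},
  {"fingers": 0.15,"translation": [0,0,0.35],"yaw": 0},
  {"fingers": 0.15,"translation": [0,0,0.35],"yaw": 0},
])

```text
clock: 12.15
tcp_pos: [0.4505, -0.2925, 0.1207]
orientation: [179.3, 1.0, 121.4]
wrist_force: [-0.2, -0.3, -2.4]
width: 0.0165
```

```bash
cat >> h.py <<'E'
C0=np.array([.5488,-.2532])
def corners(W,c=C0,yaw=-13.73,rng=(.05,.25)):
    a=np.deg2rad(yaw);u=np.array([np.cos(a),np.sin(a)]);v=np.array([-u[1],u[0]])
    q=W[...,:2]-c; X=q@u; Y=q@v
    m=(abs(X)<.07)&(abs(Y)<.045)&(W[...,2]>rng[0])&(W[...,2]<rng[1])
    A=np.c_[X[m],Y[m],np.ones(m.sum())]; z=W[...,2][m]
    s=np.ones(len(z),bool)
    for _ in range(8):
        k=np.linalg.lstsq(A[s],z[s],rcond=None)[0]; s=abs(A@k-z)<.004
    co=[k@[x,y,1] for x,y in((-.0905,-.0655),(.0905,-.0655),(.0905,.0655),(-.0905,.0655))]
    print('slope x,y',np.rad2deg(np.arctan(k[:2])).round(2),'lift of (A near-right, far-right, C far-left, near-left) mm',((np.array(co)-.0748)*1000).round(1),s.sum(),len(s))
def look(n):
    p,d,R,t=wcap(n); p2,d2=capture('side'); np.save(f'pics/{n}s.npy',d2)
    cv2.imwrite(f'pics/{n}s.png',cv2.resize(p2[290:430,250:430,::-1],None,fx=4,fy=4,interpolation=cv2.INTER_CUBIC))
    corners(cloud('side',d2)); corners(wcloud(d,R,t))
E
python3 -c "
from h import *
look('e6');go(.4500,-.2925,.116,121.3)
"
```

```text
slope x,y [-0.83 -0.15] lift of (A near-right, far-right, C far-left, near-left) mm [4.3 1.7 1.4 4. ] 2683 3058
slope x,y [-26.39 -40.5 ] lift of (A near-right, far-right, C far-left, near-left) mm [120.5  30.7 -81.2   8.6] 3571 42442
t 12.25 pos [ 0.4505 -0.2925  0.1208] rpy [179.3    1.02 121.38] F [-1.2  0.8 -2.8] w 0.0163 q [ 46.  27. -26. 110.  16.  45.  43.]
cm [ 0.04 -0.05  0.48] yaw rad 0.001
```

arm_command([
  {"fingers": 0.16,"translation": [0,0,0],"yaw": 0},
  {"fingers": 0.165,"translation": [0,0,0],"yaw": 0},
  {"fingers": 0.17,"translation": [0,0,0],"yaw": 0},
  {"fingers": 0.175,"translation": [0,0,0],"yaw": 0},
  {"fingers": 0.18,"translation": [0,0,0],"yaw": 0},
])

```text
clock: 12.75
tcp_pos: [0.4505, -0.2925, 0.1208]
orientation: [179.3, 1.0, 121.4]
wrist_force: [0.2, 0.4, -1.8]
width: 0.0165
```

```bash
python3 -c "
from h import *
look('e7');go(.4500,-.2925,.116,121.3)
"
```

```text
slope x,y [-0.94 -0.19] lift of (A near-right, far-right, C far-left, near-left) mm [4.5 1.6 1.1 4.1] 2683 3063
slope x,y [-26.15 -40.52] lift of (A near-right, far-right, C far-left, near-left) mm [120.3  31.4 -80.6   8.3] 3566 42451
t 12.85 pos [ 0.4505 -0.2926  0.1208] rpy [179.3    1.02 121.37] F [ 1.   0.1 -2.6] w 0.0161 q [ 46.  27. -26. 110.  16.  45.  43.]
cm [ 0.04 -0.04  0.48] yaw rad 0.001
```

arm_command([
  {"fingers": 0.185,"translation": [0,0,0],"yaw": 0},
  {"fingers": 0.19,"translation": [0,0,0],"yaw": 0},
  {"fingers": 0.19,"translation": [0,0,0],"yaw": 0},
  {"fingers": 0.19,"translation": [0,0,-0.2],"yaw": 0},
  {"fingers": 0.19,"translation": [0,0,-0.4],"yaw": 0},
])

```text
clock: 13.35
tcp_pos: [0.4504, -0.2925, 0.1249]
orientation: [179.3, 1.0, 121.4]
wrist_force: [0.4, 0.2, -2.7]
width: 0.0165
```

```bash
python3 -c "
from h import *
look('e8');go(.4500,-.2925,.116,121.3)
"
```

```text
slope x,y [-1.2  -0.36] lift of (A near-right, far-right, C far-left, near-left) mm [8.9 5.1 4.3 8.1] 2721 3086
slope x,y [-26.94 -40.68] lift of (A near-right, far-right, C far-left, near-left) mm [125.3  33.3 -79.3  12.7] 3484 42161
t 13.45 pos [ 0.4506 -0.2925  0.1251] rpy [179.28   1.04 121.38] F [ 0.2 -0.2 -3. ] w 0.0165 q [ 46.  27. -26. 110.  16.  45.  43.]
cm [ 0.05 -0.06  0.91] yaw rad 0.001
```

arm_command([
  {"fingers": 0.19,"translation": [0,0,0.3],"yaw": 0},
  {"fingers": 0.19,"translation": [0,0,0.5],"yaw": 0},
  {"fingers": 0.195,"translation": [0,0,0.5],"yaw": 0},
  {"fingers": 0.2,"translation": [0,0,0.5],"yaw": 0},
  {"fingers": 0.205,"translation": [0,0,0.5],"yaw": 0},
])

```text
clock: 13.95
tcp_pos: [0.451, -0.293, 0.1205]
orientation: [179.3, 1.1, 121.4]
wrist_force: [-1.9, -0.5, 4.5]
width: 0.0174
```

```bash
python3 -c "
from h import *
look('e9');go(.4500,-.2925,.116,121.3)
"
```

```text
slope x,y [0.68 2.28] lift of (A near-right, far-right, C far-left, near-left) mm [ 4.   6.1 11.4  9.2] 2759 3138
slope x,y [-23.54 -39.19] lift of (A near-right, far-right, C far-left, near-left) mm [117.6  38.8 -68.   10.8] 4007 44185
t 14.05 pos [ 0.451  -0.293   0.1205] rpy [179.26   1.1  121.36] F [-1.8 -0.3  5.9] w 0.0171 q [ 46.  27. -26. 110.  16.  45.  43.]
cm [ 0.1  -0.07  0.45] yaw rad 0.001
```

View pics/e9s.png

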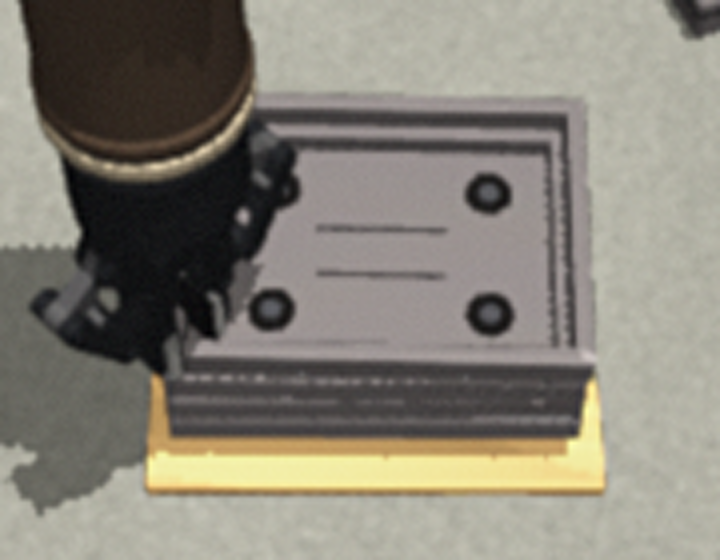

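View pics/e9.png

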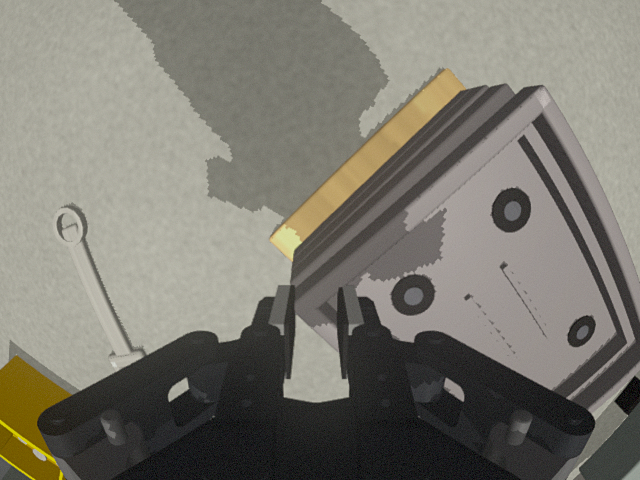

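View pics/e8s.png

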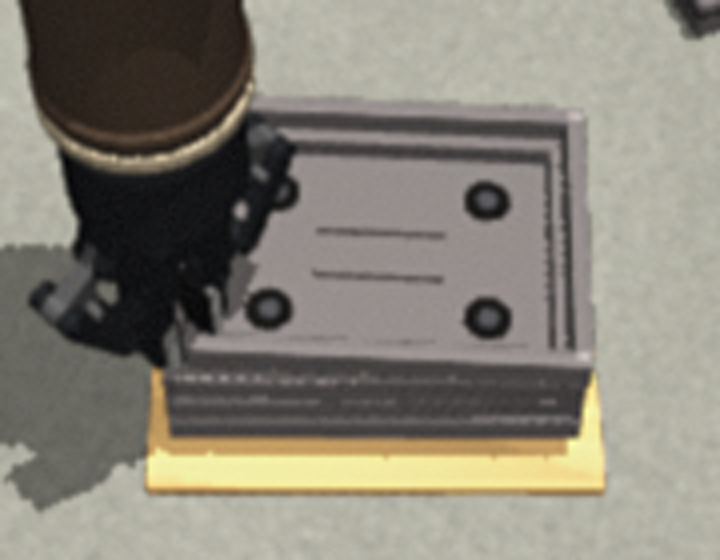

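```bash
python3 -c "
from h import *
for n in('e2','e8','e9'):
    im=cv2.imread(f'pics/{n}.png'); cv2.imwrite(f'pics/{n}z.png',cv2.resize(im[60:300,260:580],None,fx=2.5,fy=2.5,interpolation=cv2.INTER_CUBIC))
W=cloud('side',np.load('pics/e9s.npy'))
a=np.deg2rad(-13.73);u=np.array([np.cos(a),np.sin(a)]);v=np.array([-u[1],u[0]])
for nm in('a_side','e8s','e9s'):
    W=cloud('side',np.load(f'pics/{nm}.npy'));q=W[...,:2]-C0;X=q@u;Y=q@v;Z=W[...,2]
    # near face (-y) profile & rim top heights along +x edge and +y edge
    for lab,mm in(('+x rim',(X>.087)&(X<.097)&(abs(Y)<.06)),('+y rim',(Y>.062)&(Y<.072)&(X<.08)&(X>-.02)),('-y rim',(Y<-.0605)&(Y>-.069)&(X<.08)&(X>0))):
        z=Z[mm&(Z>.09)];print(nm,lab,len(z),np.percentile(z,[10,50,90]).round(4), end=' | ')
    print()
"
```

```text
a_side +x rim 203 [0.0993 0.1014 0.1035] | a_side +y rim 167 [0.096  0.1008 0.1034] | a_side -y rim 161 [0.099  0.1012 0.1029] | 
e8s +x rim 313 [0.0946 0.1051 0.1075] | e8s +y rim 71 [0.1046 0.1065 0.1086] | e8s -y rim 72 [0.1044 0.107  0.1083] | 
e9s +x rim 346 [0.0966 0.1084 0.112 ] | e9s +y rim 75 [0.109  0.1113 0.1132] | e9s -y rim 75 [0.1039 0.1059 0.1076] |
```

View pics/e9z.png

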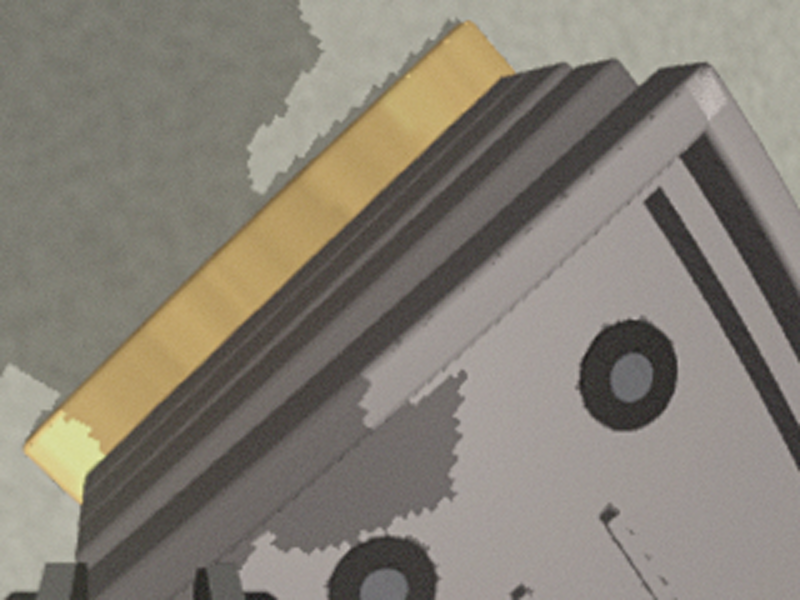

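View pics/e8z.png

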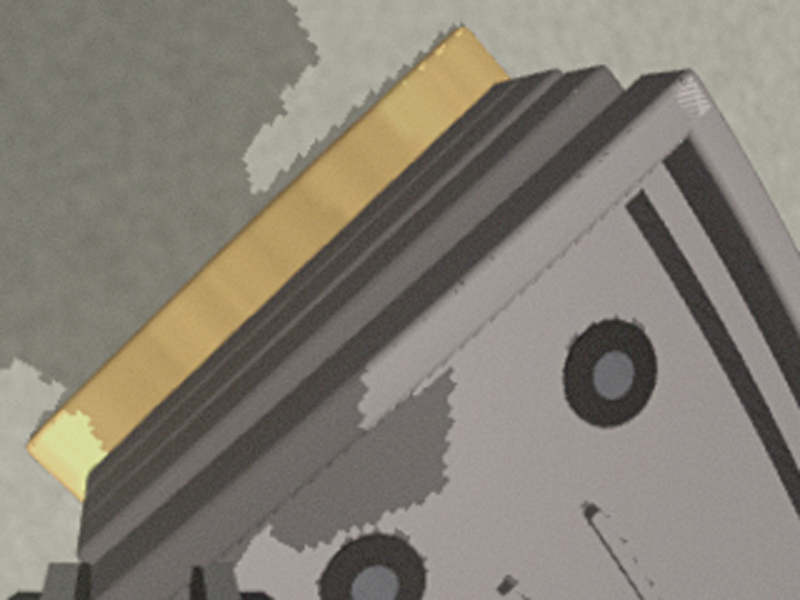

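```bash
python3 -c "
from h import *
for n in('e3','e4','e8','e9'):
    f=np.load(f'pics/{n}.npz');T=wcloud(f['d'],np.eye(3),np.zeros(3))
    k=(abs(T[...,0]-.0105)<.0015)&(abs(T[...,1])<.035)&(abs(T[...,2])<.03)
    v,u=np.nonzero(k); 
    for side in(-1,1):
        q=T[k]; q=q[(np.sign(q[:,1])==side)&(abs(q[:,1])<.03)]
        print(n,side,len(q),'zmax',np.percentile(q[:,2],[90,97,99,100]).round(4))
        for z in (-.01,-.003,.004,.011):
            s=q[abs(q[:,2]-z)<.0015]; print('   z',z,'inner |y|',np.abs(s[:,1]).min().round(4) if len(s) else None)
"
```

```text
e3 -1 1290 zmax [0.0151 0.0239 0.0274 0.0295]
   z -0.01 inner |y| 0.0174
   z -0.003 inner |y| 0.0174
   z 0.004 inner |y| 0.0174
   z 0.011 inner |y| 0.0175
e3 1 1339 zmax [0.015  0.0158 0.0293 0.0299]
   z -0.01 inner |y| 0.018
   z -0.003 inner |y| 0.018
   z 0.004 inner |y| 0.018
   z 0.011 inner |y| 0.018
e4 -1 1379 zmax [0.0134 0.0215 0.0262 0.0299]
   z -0.01 inner |y| 0.0079
   z -0.003 inner |y| 0.008
   z 0.004 inner |y| 0.008
   z 0.011 inner |y| 0.008
e4 1 1515 zmax [0.0144 0.0163 0.0293 0.0299]
   z -0.01 inner |y| 0.0085
   z -0.003 inner |y| 0.0086
   z 0.004 inner |y| 0.0086
   z 0.011 inner |y| 0.0087
e8 -1 1390 zmax [0.0138 0.0229 0.0279 0.0298]
   z -0.01 inner |y| 0.0079
   z -0.003 inner |y| 0.008
   z 0.004 inner |y| 0.0078
   z 0.011 inner |y| 0.008
e8 1 1496 zmax [0.0145 0.016  0.0289 0.03  ]
   z -0.01 inner |y| 0.0085
   z -0.003 inner |y| 0.0086
   z 0.004 inner |y| 0.0087
   z 0.011 inner |y| 0.0086
e9 -1 1362 zmax [0.013  0.0208 0.0261 0.0294]
   z -0.01 inner |y| 0.0083
   z -0.003 inner |y| 0.0084
   z 0.004 inner |y| 0.0084
   z 0.011 inner |y| 0.0085
e9 1 1484 zmax [0.0141 0.0181 0.0285 0.0294]
   z -0.01 inner |y| 0.0089
   z -0.003 inner |y| 0.009
   z 0.004 inner |y| 0.009
   z 0.011 inner |y| 0.0029
```

arm_command([
  {"fingers": 0.215,"translation": [0,0,0],"yaw": 0},
  {"fingers": 0.225,"translation": [0,0,0],"yaw": 0},
  {"fingers": 0.235,"translation": [0,0,0],"yaw": 0},
  {"fingers": 0.245,"translation": [0,0,0],"yaw": 0},
  {"fingers": 0.245,"translation": [0,0,0],"yaw": 0},
])

```text
clock: 14.55
tcp_pos: [0.4511, -0.293, 0.1205]
orientation: [179.3, 1.1, 121.4]
wrist_force: [-1.0, 0.2, 3.2]
width: 0.0211
```

```bash
python3 -c "
from h import *
look('e10');go(.4500,-.2925,.116,121.3)
"
```

```text
slope x,y [0.23 2.6 ] lift of (A near-right, far-right, C far-left, near-left) mm [ 4.1  4.8 10.8 10. ] 2748 3150
slope x,y [-23.53 -38.97] lift of (A near-right, far-right, C far-left, near-left) mm [117.4  38.6 -67.4  11.4] 4157 44541
t 14.65 pos [ 0.4511 -0.293   0.1205] rpy [179.26   1.1  121.36] F [-1.1 -0.7  3. ] w 0.0213 q [ 46.  27. -26. 110.  16.  45.  43.]
cm [ 0.11 -0.07  0.45] yaw rad 0.001
```

View pics/e10.png

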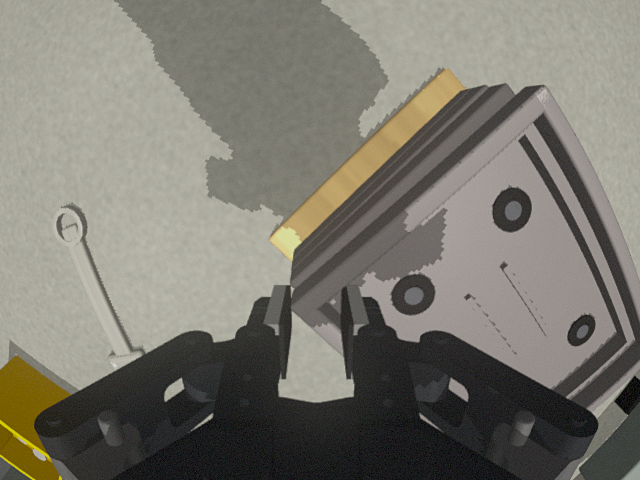

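```bash
python3 -c "
from h import *
a=np.deg2rad(-13.73);u=np.array([np.cos(a),np.sin(a)]);v=np.array([-u[1],u[0]])
for n in('e1','e2','e5','e8','e9','e10'):
    f=np.load(f'pics/{n}.npz');W=wcloud(f['d'],f['R'],f['t']);q=W[...,:2]-C0;X=q@u;Y=q@v;Z=W[...,2]
    m=(abs(X)<.11)&(abs(Y)<.085)&(Z>.095)&(Z<.125)
    # +x outer edge, +y outer edge using interior spans
    mx=m&(abs(Y)<.05); my=m&(X>-.03)&(X<.08)
    print(n,'X+',np.percentile(X[mx&(X>.08)],98).round(4),'Y+',np.percentile(Y[my&(Y>.055)],98).round(4),'Y-',np.percentile(Y[my&(Y<-.055)],2).round(4) if (my&(Y<-.055)).any() else None,'X-',np.percentile(X[mx&(X<-.08)],2).round(4) if (mx&(X<-.08)).any() else None)
    # next cover rim: z .083-.088
    m2=(abs(X)<.11)&(abs(Y)<.09)&(Z>.080)&(Z<.088)&(Y>.06)&(X>-.03)
    print('   next rim? n',m2.sum(), np.percentile(Y[m2],[2,98]).round(4) if m2.any() else '')
f=np.load('pics/e10.npz');W=wcloud(f['d'],f['R'],f['t'])
def row(uu,vv): print((uu,vv),(W[vv,uu]*1000).round(0))
for k in range(0,60,4): row(430-k//1, 205-k//1)
"
```

```text
e1 X+ 0.0941 Y+ 0.0694 Y- -0.0697 X- -0.0947
   next rim? n 97 [0.06   0.0609]
e2 X+ 0.0939 Y+ 0.0691 Y- None X- -0.0953
   next rim? n 229 [0.06   0.0615]
e5 X+ 0.0977 Y+ 0.0668 Y- None X- -0.0935
   next rim? n 0 
e8 X+ 0.0976 Y+ 0.0669 Y- None X- -0.0936
   next rim? n 0 
e9 X+ 0.0971 Y+ 0.0665 Y- -0.0694 X- -0.0928
   next rim? n 0 
e10 X+ 0.0973 Y+ 0.0666 Y- -0.069 X- -0.0927
   next rim? n 0 
(430, 205) [ 465. -233.  109.]
(426, 201) [ 463. -232.  109.]
(422, 197) [ 461. -232.  109.]
(418, 193) [ 460. -232.  106.]
(414, 189) [ 460. -231.   99.]
(410, 185) [ 462. -230.   85.]
(406, 181) [ 460. -230.   83.]
(402, 177) [ 458. -229.   81.]
(398, 173) [ 458. -228.   70.]
(394, 169) [ 457. -227.   63.]
(390, 165) [ 458. -226.   48.]
(386, 161) [ 463. -224.    9.]
(382, 157) [ 460. -223.    9.]
(378, 153) [ 456. -222.    9.]
(374, 149) [ 452. -222.   10.]
```

arm_command([
  {"fingers": 0.26,"translation": [0,0,0],"yaw": 0},
  {"fingers": 0.28,"translation": [0,0,0],"yaw": 0},
  {"fingers": 0.31,"translation": [0,0,0],"yaw": 0},
  {"fingers": 0.34,"translation": [0,0,0],"yaw": 0},
  {"fingers": 0.36,"translation": [0,0,0],"yaw": 0},
])

```text
clock: 15.15
tcp_pos: [0.4511, -0.2929, 0.1204]
orientation: [179.3, 1.1, 121.4]
wrist_force: [-0.2, -0.4, -0.1]
width: 0.0309
```

```bash
python3 -c "
from h import *
look('e11');go(.4500,-.2925,.116,121.3)
a=np.deg2rad(-13.73);u=np.array([np.cos(a),np.sin(a)]);v=np.array([-u[1],u[0]])
for n in('e11',):
    f=np.load(f'pics/{n}.npz');W=wcloud(f['d'],f['R'],f['t']);q=W[...,:2]-C0;X=q@u;Y=q@v;Z=W[...,2]
    m=(abs(X)<.11)&(abs(Y)<.085)&(Z>.095)&(Z<.125)
    mx=m&(abs(Y)<.05); my=m&(X>-.03)&(X<.08)
    print(n,'X+',np.percentile(X[mx&(X>.08)],98).round(4),'Y+',np.percentile(Y[my&(Y>.055)],98).round(4))
"
```

```text
slope x,y [-1.43  3.28] lift of (A near-right, far-right, C far-left, near-left) mm [ 5.2  0.7  8.2 12.7] 2692 3143
slope x,y [-24.59 -38.36] lift of (A near-right, far-right, C far-left, near-left) mm [118.2  35.4 -68.3  14.6] 3959 44477
t 15.25 pos [ 0.4511 -0.2929  0.1205] rpy [179.26   1.1  121.37] F [ 0.3 -0.1  0.7] w 0.0310 q [ 46.  27. -26. 110.  16.  45.  43.]
cm [ 0.1  -0.08  0.44] yaw rad 0.001
e11 X+ 0.0981 Y+ 0.0642
```

View pics/e11.png

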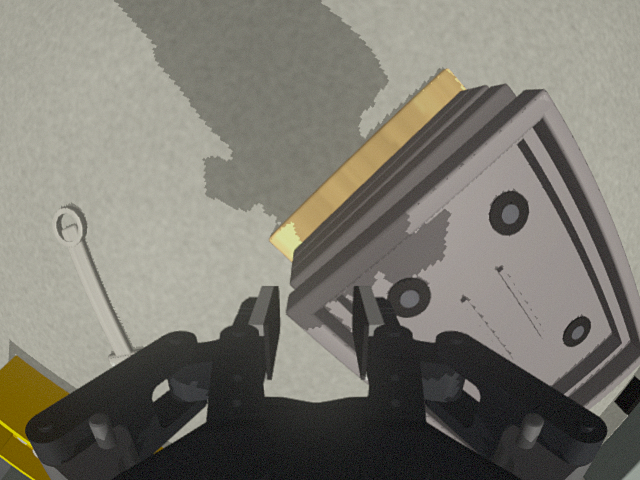

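```bash
python3 -c "
from h import *
f=np.load('pics/e11.npz');W=wcloud(f['d'],f['R'],f['t'])
for u,v in((543,94),(540,97),(545,97),(535,105)): print((W[v,u]*1000).round(1))
go(.48,-.178,.18,31.3)
"
```

```text
[ 478.9 -170.   115.2]
[ 478.5 -171.7  114.8]
[ 481.1 -169.5  113.6]
[ 478.4 -175.9  114.6]
t 15.25 pos [ 0.4511 -0.2929  0.1205] rpy [179.26   1.1  121.37] F [ 0.3 -0.1  0.7] w 0.0310 q [ 46.  27. -26. 110.  16.  45.  43.]
cm [ 8.19  8.53 -6.  ] yaw rad 1.572
```

arm_command([
  {"fingers": 0.42,"translation": [0,0,-2.5],"yaw": 0},
  {"fingers": 0.42,"translation": [1,1,-6],"yaw": 0.14},
  {"fingers": 0.42,"translation": [4,4,-6.5],"yaw": 0.28},
  {"fingers": 0.42,"translation": [6.5,6.5,-6.5],"yaw": 0.42},
  {"fingers": 0.42,"translation": [8.2,8.5,-6.5],"yaw": 0.56},
])

```text
clock: 15.75
tcp_pos: [0.4801, -0.1757, 0.1856]
orientation: [178.7, 0.5, 89.0]
wrist_force: [-0.2, -0.2, -0.4]
width: 0.0357
```

```bash
python3 -c "
from h import *
go(.482,-.176,.18,31.3)
"
```

```text
t 15.75 pos [ 0.4801 -0.1757  0.1856] rpy [178.72   0.52  89.03] F [-0.2 -0.2 -0.4] w 0.0357 q [ 31.  19. -22. 110.  10.  51.   3.]
cm [-0.02  0.18  0.56] yaw rad 1.008
```

arm_command([
  {"fingers": 0.42,"translation": [0,0.2,0.5],"yaw": 0.14},
  {"fingers": 0.42,"translation": [0,0.2,0.5],"yaw": 0.28},
  {"fingers": 0.42,"translation": [0,0.2,0.5],"yaw": 0.42},
  {"fingers": 0.42,"translation": [0,0.2,0.5],"yaw": 0.56},
  {"fingers": 0.42,"translation": [0,0.2,0.5],"yaw": 0.7},
])

```text
clock: 16.25
tcp_pos: [0.4821, -0.1757, 0.1806]
orientation: [178.7, -0.4, 48.6]
wrist_force: [0.3, 0.1, 0.2]
width: 0.0362
```

arm_command([
  {"fingers": 0.42,"translation": [0,0,0],"yaw": 0.14},
  {"fingers": 0.42,"translation": [0,0,0],"yaw": 0.28},
  {"fingers": 0.42,"translation": [0,0,0],"yaw": 0.31},
  {"fingers": 0.42,"translation": [0,0,0],"yaw": 0.31},
  {"fingers": 0.42,"translation": [0,0,0],"yaw": 0.31},
])

```text
clock: 16.75
tcp_pos: [0.4821, -0.1756, 0.1806]
orientation: [178.9, -0.8, 31.0]
wrist_force: [-0.5, 0.6, -0.1]
width: 0.0358
```

```bash
python3 -c "
from h import *
look('f1')
go(.482,-.176,.18,31.3)
"
```

```text
slope x,y [-1.23  3.43] lift of (A near-right, far-right, C far-left, near-left) mm [ 4.5  0.6  8.5 12.4] 3071 3439
slope x,y [-35.17  45.11] lift of (A near-right, far-right, C far-left, near-left) mm [  24.3 -103.3   28.2  155.8] 1683 34496
t 16.85 pos [ 0.4821 -0.1757  0.1806] rpy [178.89  -0.82  30.97] F [ 0.  -0.7  0.1] w 0.0357 q [ 21.  19.  -9. 111.   4.  49. -49.]
cm [-0.03  0.02  0.06] yaw rad -0.006
```

View pics/f1.png

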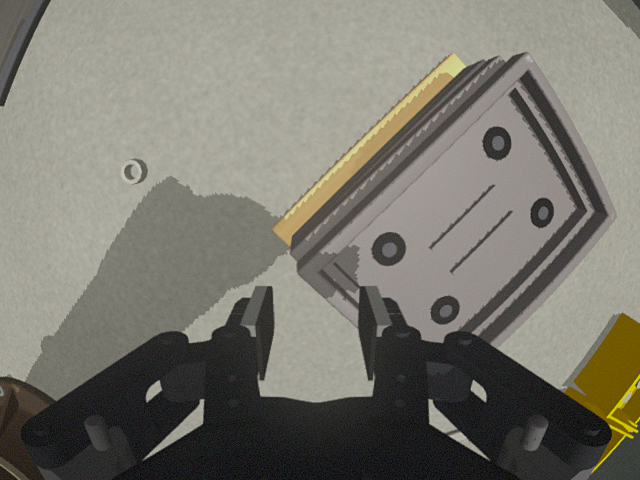

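View pics/f1s.png

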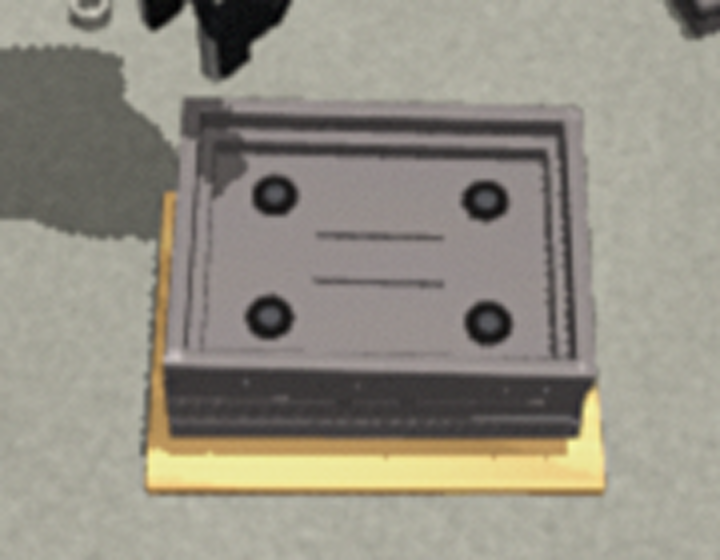

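```bash
python3 -c "
from h import *
f=np.load('pics/f1.npz');R,t=f['R'],f['t'];W=wcloud(f['d'],R,t)
a=np.deg2rad(-13.73);u=np.array([np.cos(a),np.sin(a)]);v=np.array([-u[1],u[0]])
im=cv2.imread('pics/f1.png');cv2.imwrite('pics/f1z.png',cv2.resize(im[230:310,260:370],None,fx=7,fy=7,interpolation=cv2.INTER_CUBIC))
for px in((298,267),(300,270),(303,268),(306,264)): print((W[px[1],px[0]]*1000).round(1))
q=W[...,:2]-C0;X=q@u;Y=q@v;Z=W[...,2]
m=(abs(X)<.11)&(abs(Y)<.085)&(Z>.101)&(Z<.125)
P=np.c_[X[m],Y[m]]*1000; print(cv2.minAreaRect(P.astype(np.float32)))
"
```

```text
[ 478.2 -168.7  108.3]
[ 478.7 -169.8  112.9]
[ 480.9 -170.4  114.4]
[ 483.4 -170.8  113.2]
((3.207305908203125, -5.9504241943359375), (141.89605712890625, 190.69862365722656), 89.02633666992188)
```

View pics/f1z.png

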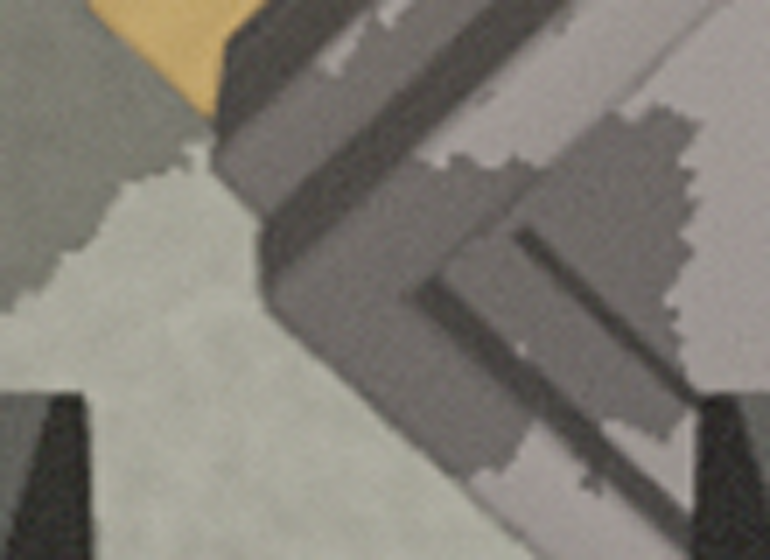

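```bash
python3 -c "
from h import *
f=np.load('pics/f1.npz');R,t=f['R'],f['t']
D=wpt(298.6,272.4,.1145,R,t);print(D)
b=np.deg2rad(-14.5-45);tgt=D+.0118*np.array([np.cos(b),np.sin(b),0]);print(tgt)
go(tgt[0],tgt[1],.1275,30.5)
"
```

```text
[ 0.47757441 -0.16962029  0.1145    ]
[ 0.48356336 -0.17978751  0.1145    ]
t 16.85 pos [ 0.4821 -0.1757  0.1806] rpy [178.89  -0.82  30.97] F [ 0.  -0.7  0.1] w 0.0357 q [ 21.  19.  -9. 111.   4.  49. -49.]
cm [-0.17  0.32  5.32] yaw rad 0.008
```

arm_command([
  {"fingers": 0.42,"translation": [-0.1,0.3,2],"yaw": 0},
  {"fingers": 0.42,"translation": [-0.1,0.3,4],"yaw": 0},
  {"fingers": 0.42,"translation": [-0.1,0.3,5.2],"yaw": 0},
  {"fingers": 0.42,"translation": [-0.1,0.3,5.4],"yaw": 0},
  {"fingers": 0.42,"translation": [-0.1,0.3,5.4],"yaw": 0},
])

```text
clock: 17.35
tcp_pos: [0.484, -0.1792, 0.1267]
orientation: [178.9, -0.8, 31.0]
wrist_force: [0.6, 0.1, 0.1]
width: 0.0358
```

```bash
python3 -c "
from h import *
look('f2');go(.4833,-.1795,.1275,30.5)
im=cv2.imread('pics/f2.png')
cv2.imwrite('pics/f2b.png',cv2.resize(im[240:390,220:420],None,fx=4,fy=4,interpolation=cv2.INTER_CUBIC))
"
```

```text
slope x,y [-11.93  14.03] lift of (A near-right, far-right, C far-left, near-left) mm [ 15.9 -22.3  10.4  48.6] 883 3862
slope x,y [-35.78  32.46] lift of (A near-right, far-right, C far-left, near-left) mm [ 52.2 -78.2   5.1 135.5] 3833 49472
t 17.45 pos [ 0.4846 -0.1793  0.1274] rpy [178.84  -0.86  30.99] F [ 0.3 -0.7  0.3] w 0.0361 q [ 21.  23.  -9. 114.   5.  42. -50.]
cm [-0.12 -0.05 -0.01] yaw rad 0.009
```

View pics/f2b.png

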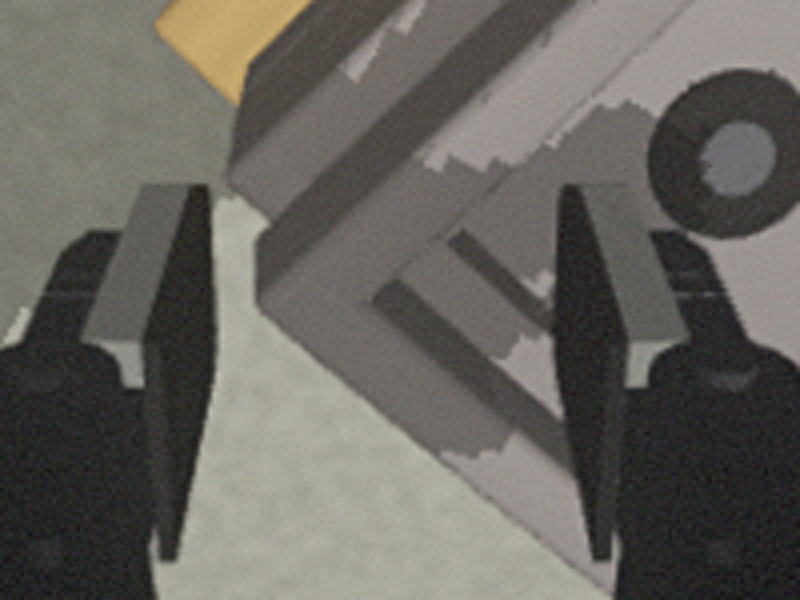

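arm_command([
  {"fingers": 0.42,"translation": [-0.2,-0.1,0],"yaw": 0},
  {"fingers": 0.36,"translation": [-0.2,-0.1,0],"yaw": 0},
  {"fingers": 0.3,"translation": [-0.2,-0.1,0],"yaw": 0},
  {"fingers": 0.25,"translation": [-0.2,-0.1,0],"yaw": 0},
  {"fingers": 0.25,"translation": [-0.2,-0.1,0],"yaw": 0},
])

```text
clock: 17.95
tcp_pos: [0.4822, -0.1792, 0.1274]
orientation: [178.9, -0.9, 31.0]
wrist_force: [-0.3, 1.2, 0.8]
width: 0.0215
```

```bash
python3 -c "
from h import *
look('f3');go(.4833,-.1795,.1275,30.5)
im=cv2.imread('pics/f3.png')
cv2.imwrite('pics/f3b.png',cv2.resize(im[240:390,220:420],None,fx=4,fy=4,interpolation=cv2.INTER_CUBIC))
"
```

```text
slope x,y [-0.93  2.97] lift of (A near-right, far-right, C far-left, near-left) mm [ 4.5  1.6  8.4 11.3] 3039 3695
slope x,y [-33.54  34.89] lift of (A near-right, far-right, C far-left, near-left) mm [ 39.7 -80.2  11.1 131.1] 4068 50126
t 18.05 pos [ 0.4823 -0.1793  0.1273] rpy [178.86  -0.86  30.99] F [-0.1  2.2  0.5] w 0.0216 q [ 21.  23.  -9. 114.   5.  42. -50.]
cm [ 0.08  0.07 -0.01] yaw rad 0.009
```

View pics/f3b.png

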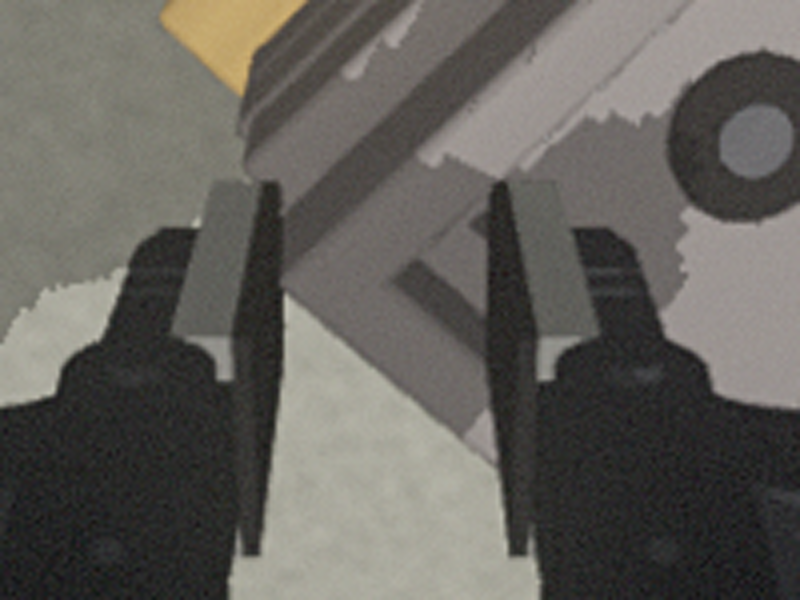

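View pics/f3s.png

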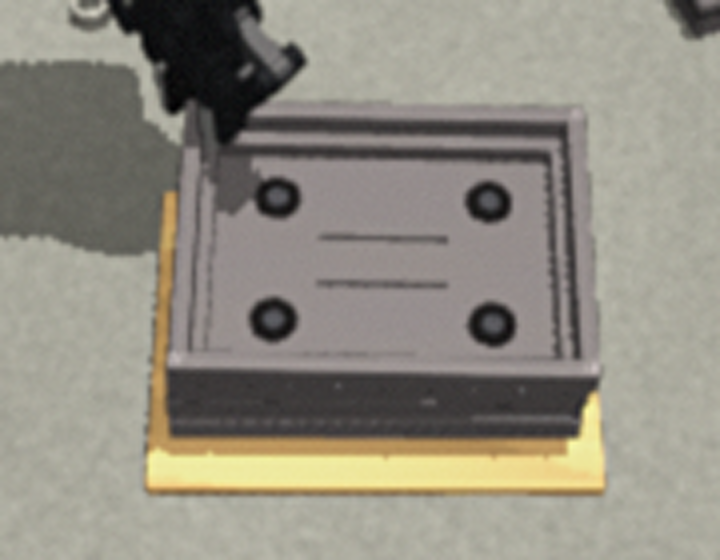

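Light pinch at the near-left corner. Lift slowly and check that the far-right corner keeps resting.

arm_command([
  {"fingers": 0.25,"translation": [0,0,-0.2],"yaw": 0},
  {"fingers": 0.25,"translation": [0,0,-0.4],"yaw": 0},
  {"fingers": 0.25,"translation": [0,0,-0.6],"yaw": 0},
  {"fingers": 0.25,"translation": [0,0,-0.8],"yaw": 0},
  {"fingers": 0.25,"translation": [0,0,-0.8],"yaw": 0},
])

```text
clock: 18.55
tcp_pos: [0.4822, -0.1793, 0.1356]
orientation: [178.8, -0.9, 31.0]
wrist_force: [-0.3, -0.3, -1.5]
width: 0.0215
```

```bash
python3 -c "
from h import *
look('f4');go(.4833,-.1795,.1275,30.5)
"
```

```text
slope x,y [-4.05  3.  ] lift of (A near-right, far-right, C far-left, near-left) mm [13.4  0.5  7.4 20.2] 3041 3665
slope x,y [-35.94  35.52] lift of (A near-right, far-right, C far-left, near-left) mm [ 48.3 -82.9  10.6 141.8] 3872 49251
t 18.65 pos [ 0.4822 -0.1793  0.1354] rpy [178.85  -0.87  31.  ] F [ 0.9 -0.5 -1. ] w 0.0215 q [ 21.  22.  -9. 114.   5.  43. -50.]
cm [0.07 0.06 0.79] yaw rad 0.009
```

arm_command([
  {"fingers": 0.25,"translation": [0,0,-0.3],"yaw": 0},
  {"fingers": 0.25,"translation": [0,0,-0.6],"yaw": 0},
  {"fingers": 0.25,"translation": [0,0.1,-0.9],"yaw": 0},
  {"fingers": 0.25,"translation": [0,0.1,-1.2],"yaw": 0},
  {"fingers": 0.25,"translation": [0,0.1,-1.3],"yaw": 0},
])

```text
clock: 19.15
tcp_pos: [0.4827, -0.1801, 0.1489]
orientation: [178.8, -0.9, 31.0]
wrist_force: [0.8, -0.1, -1.5]
width: 0.0215
```

```bash
python3 -c "
from h import *
look('f5');go(.4833,-.1795,.1275,30.5)
"
```

```text
slope x,y [-7.87  3.39] lift of (A near-right, far-right, C far-left, near-left) mm [25.8  0.8  8.5 33.6] 3074 3666
slope x,y [-38.76  37.86] lift of (A near-right, far-right, C far-left, near-left) mm [ 58.7 -86.6  15.2 160.6] 3494 47759
t 19.25 pos [ 0.4826 -0.18    0.1487] rpy [178.82  -0.9   31.  ] F [ 0.5  0.4 -1. ] w 0.0212 q [ 21.  21.  -9. 113.   5.  45. -49.]
cm [ 0.06 -0.05  2.12] yaw rad 0.009
```

View pics/f5s.png

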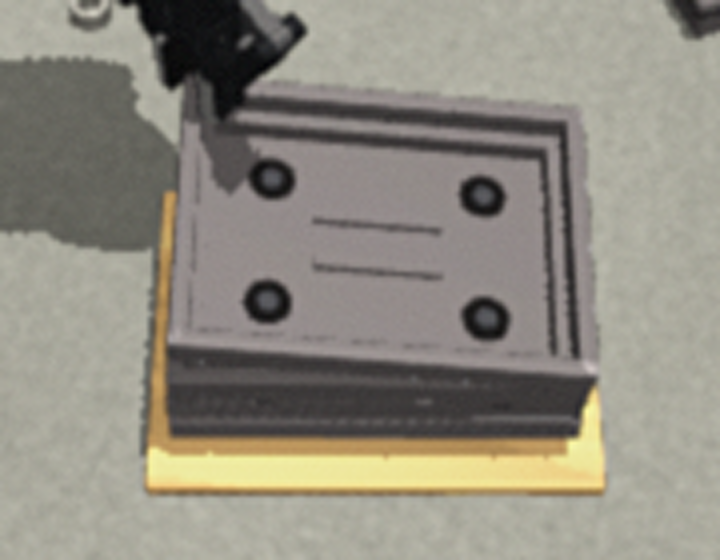

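View pics/f5.png

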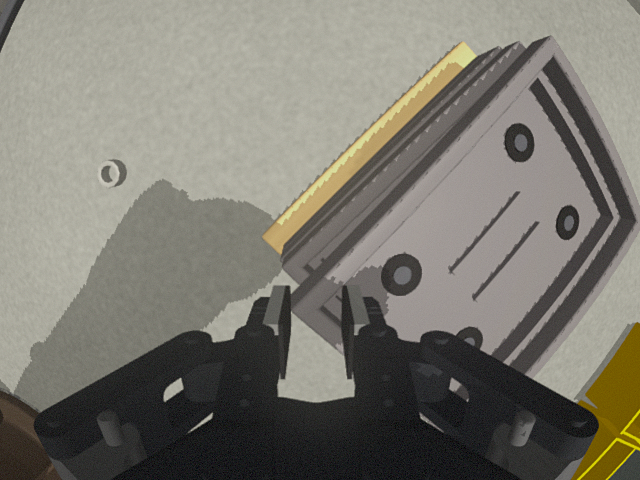

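arm_command([
  {"fingers": 0.25,"translation": [0,0,-0.4],"yaw": 0},
  {"fingers": 0.25,"translation": [0,0.1,-0.8],"yaw": 0},
  {"fingers": 0.25,"translation": [0,0.1,-1.2],"yaw": 0},
  {"fingers": 0.25,"translation": [0,0.2,-1.6],"yaw": 0},
  {"fingers": 0.25,"translation": [0,0.2,-1.7],"yaw": 0},
])

```text
clock: 19.75
tcp_pos: [0.4836, -0.1819, 0.1664]
orientation: [178.8, -0.9, 31.0]
wrist_force: [1.5, 0.8, 0.5]
width: 0.0217
```

```bash
python3 -c "
from h import *
look('f6');go(.4833,-.1795,.1275,30.5)
im=cv2.imread('pics/f6.png')
cv2.imwrite('pics/f6b.png',cv2.resize(im[240:390,220:420],None,fx=4,fy=4,interpolation=cv2.INTER_CUBIC))
"
```

```text
slope x,y [-0.02 -0.14] lift of (A near-right, far-right, C far-left, near-left) mm [6.8 6.8 6.5 6.5] 2954 3457
slope x,y [-41.68  47.49] lift of (A near-right, far-right, C far-left, near-left) mm [  44.4 -116.7   26.2  187.3] 1993 46574
t 19.85 pos [ 0.4834 -0.1817  0.166 ] rpy [178.8   -0.92  30.99] F [-0.1 -0.1 -1.3] w 0.0211 q [ 22.  20.  -9. 112.   5.  47. -49.]
cm [ 0.05 -0.28  3.85] yaw rad 0.009
```

View pics/f6b.png

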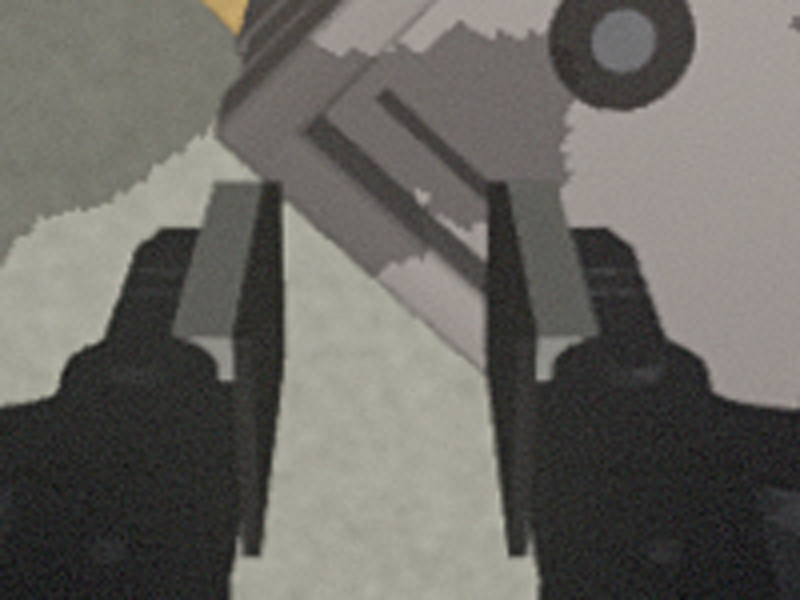

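View pics/f6s.png

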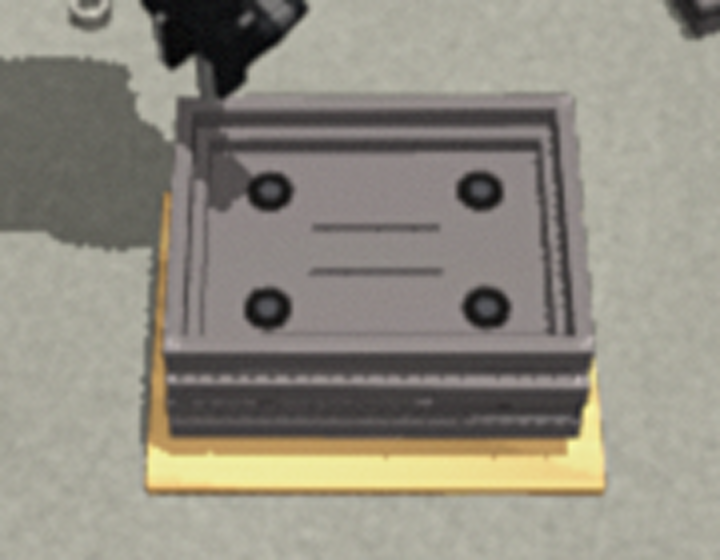

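```bash
python3 -c "
from h import *
go(.566,-.19,.21,166)
"
```

```text
t 19.85 pos [ 0.4834 -0.1817  0.166 ] rpy [178.8   -0.92  30.99] F [-0.1 -0.1 -1.3] w 0.0211 q [ 22.  20.  -9. 112.   5.  47. -49.]
cm [ 6.73  5.05 -4.18] yaw rad -2.356
```

arm_command([
  {"fingers": 0.3,"translation": [0,0,-2],"yaw": 0},
  {"fingers": 0.35,"translation": [1,1,-4.5],"yaw": -0.14},
  {"fingers": 0.35,"translation": [3,3,-4.5],"yaw": -0.28},
  {"fingers": 0.35,"translation": [6,5,-4.5],"yaw": -0.42},
  {"fingers": 0.35,"translation": [6.7,5,-4.5],"yaw": -0.56},
])

```text
clock: 20.35
tcp_pos: [0.5687, -0.19, 0.2132]
orientation: [178.4, -0.2, 63.4]
wrist_force: [-0.8, 0.3, -0.3]
width: 0.03
```

arm_command([
  {"fingers": 0.35,"translation": [0,0,0],"yaw": -0.14},
  {"fingers": 0.35,"translation": [0,0,0],"yaw": -0.28},
  {"fingers": 0.35,"translation": [0,0,0],"yaw": -0.42},
  {"fingers": 0.35,"translation": [0,0,0],"yaw": -0.56},
  {"fingers": 0.35,"translation": [0,0,0],"yaw": -0.7},
])

```text
clock: 20.85
tcp_pos: [0.5685, -0.19, 0.2129]
orientation: [178.7, 0.9, 103.8]
wrist_force: [-0.2, -0.2, -0.2]
width: 0.0301
```

arm_command([
  {"fingers": 0.35,"translation": [0,0,0],"yaw": -0.14},
  {"fingers": 0.35,"translation": [0,0,0],"yaw": -0.28},
  {"fingers": 0.35,"translation": [0,0,0],"yaw": -0.42},
  {"fingers": 0.35,"translation": [0,0,0],"yaw": -0.56},
  {"fingers": 0.35,"translation": [0,0,0],"yaw": -0.7},
])

```text
clock: 21.35
tcp_pos: [0.5683, -0.1901, 0.2126]
orientation: [179.6, 1.5, 144.2]
wrist_force: [-0.2, 0.3, -0.0]
width: 0.0297
```

```bash
python3 -c "
from h import *
go(.566,-.19,.21,166)
"
```

```text
t 21.35 pos [ 0.5683 -0.1901  0.2126] rpy [179.56   1.53 144.25] F [-0.2  0.3 -0. ] w 0.0297 q [ 37.  28. -34.  96.  18.  60.  52.]
cm [ 0.2  -0.13  0.26] yaw rad -0.38
```

arm_command([
  {"fingers": 0.35,"translation": [0,0,0],"yaw": -0.14},
  {"fingers": 0.35,"translation": [0,0,0],"yaw": -0.28},
  {"fingers": 0.35,"translation": [0,0,0],"yaw": -0.37},
  {"fingers": 0.35,"translation": [0,0,0],"yaw": -0.37},
  {"fingers": 0.35,"translation": [0,0,0],"yaw": -0.37},
])

```text
clock: 21.85
tcp_pos: [0.5682, -0.1902, 0.2123]
orientation: [-179.9, 1.6, 165.3]
wrist_force: [-0.4, -0.8, -0.9]
width: 0.0299
```

```bash
python3 -c "
from h import *
look('g1');go(.566,-.19,.21,166)
f=np.load('pics/g1.npz');W=wcloud(f['d'],f['R'],f['t'])
W2=cloud('side',np.load('pics/g1s.npy'))
for W in (W,W2):
    m=(W[...,2]>.104)&(W[...,2]<.117)&(W[...,1]>-.4)&(W[...,1]<-.1)&(W[...,0]>.4)&(W[...,0]<.7)
    P=W[m];rr=cv2.minAreaRect((P[:,:2]*1000).astype(np.float32)); print(m.sum(),rr,np.median(P[:,2])); print(cv2.boxPoints(rr).round(1).tolist())
"
```

```text
slope x,y [-0.04 -0.3 ] lift of (A near-right, far-right, C far-left, near-left) mm [7.  6.9 6.2 6.3] 2970 3203
slope x,y [-0.08 -0.16] lift of (A near-right, far-right, C far-left, near-left) mm [7.5 7.2 6.8 7.1] 20867 25062
t 21.95 pos [ 0.5683 -0.1901  0.2125] rpy [-179.85    1.58  165.33] F [ 0.3 -0.3 -0.2] w 0.0301 q [ 40.  29. -39.  96.  21.  61.  70.]
cm [ 0.23 -0.05  0.25] yaw rad -0.012
10045 ((549.891845703125, -253.20687866210938), (140.48583984375, 190.5974884033203), 76.35430145263672) 0.10822102777742759
[[440.70001220703125, -299.0], [625.9000244140625, -343.8999938964844], [659.0999755859375, -207.39999389648438], [473.8999938964844, -162.5]]
1519 ((548.6400756835938, -254.2498016357422), (142.27272033691406, 190.06207275390625), 76.53096771240234) 0.107575732325906
[[439.70001220703125, -301.29998779296875], [624.5, -345.6000061035156], [657.5999755859375, -207.1999969482422], [472.79998779296875, -162.89999389648438]]
```

View pics/g1.png

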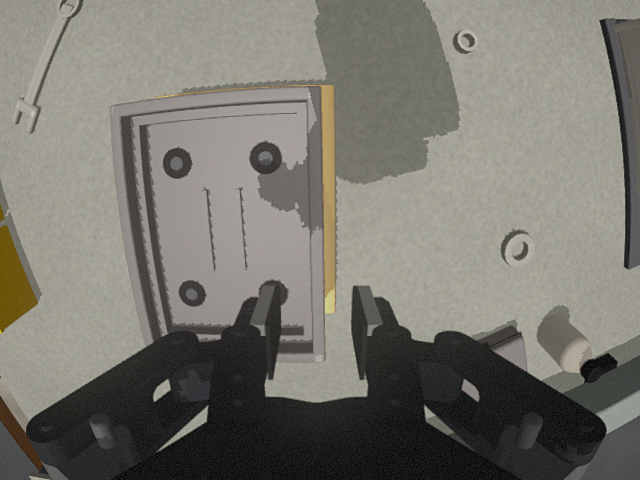

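View pics/g1s.png

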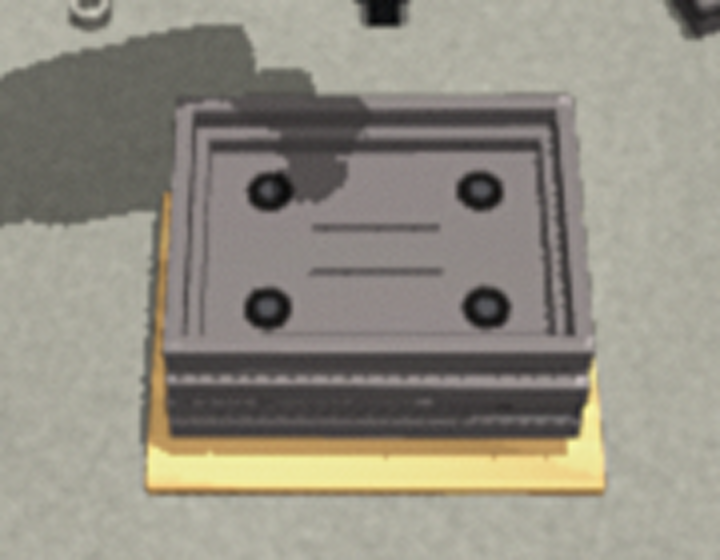

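```bash
python3 -c "
from h import *
go(.565,-.1898,.1155,166.4)
"
```

```text
t 21.95 pos [ 0.5683 -0.1901  0.2125] rpy [-179.85    1.58  165.33] F [ 0.3 -0.3 -0.2] w 0.0301 q [ 40.  29. -39.  96.  21.  61.  70.]
cm [ 0.59 -0.03  9.69] yaw rad -0.019
```

arm_command([
  {"fingers": 0.35,"translation": [0.3,0,4],"yaw": -0.019},
  {"fingers": 0.35,"translation": [0.6,0,7.5],"yaw": -0.019},
  {"fingers": 0.35,"translation": [0.6,0,9],"yaw": -0.019},
  {"fingers": 0.35,"translation": [0.6,0,9.6],"yaw": -0.019},
  {"fingers": 0.35,"translation": [0.6,0,9.6],"yaw": -0.019},
])

```text
clock: 22.45
tcp_pos: [0.5654, -0.1893, 0.1166]
orientation: [-179.8, 1.6, 166.4]
wrist_force: [0.9, 0.4, -0.5]
width: 0.0297
```

```bash
python3 -c "
from h import *
wcap('g2');go(.565,-.1898,.1155,166.4)
im=cv2.imread('pics/g2.png')
cv2.imwrite('pics/g2b.png',cv2.resize(im[240:390,220:420],None,fx=4,fy=4,interpolation=cv2.INTER_CUBIC))
"
```

```text
t 22.50 pos [ 0.5659 -0.1894  0.1174] rpy [-179.83    1.65  166.4 ] F [-0.9  0.5 -0.1] w 0.0298 q [ 38.  34. -36. 102.  26.  51.  67.]
cm [ 0.08 -0.06  0.19] yaw rad 0.0
```

View pics/g2b.png

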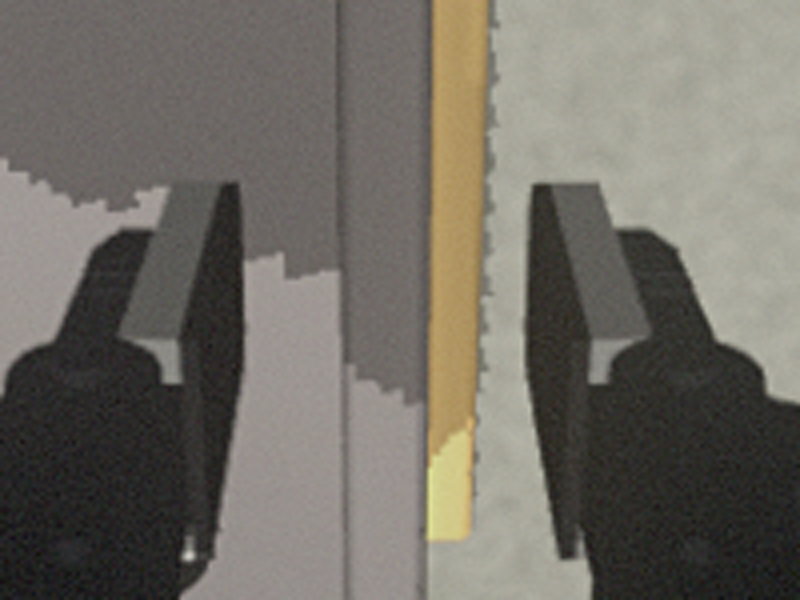

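arm_command([
  {"fingers": 0.35,"translation": [0,0,0.2],"yaw": 0},
  {"fingers": 0.2,"translation": [0,0,0.2],"yaw": 0},
  {"fingers": 0.0,"translation": [0,0,0.2],"yaw": 0},
  {"fingers": 0,"translation": [0,0,0.2],"yaw": 0},
  {"fingers": 0,"translation": [0,0,0.2],"yaw": 0},
])

```text
clock: 23.0
tcp_pos: [0.5664, -0.1894, 0.116]
orientation: [-179.8, 1.7, 166.4]
wrist_force: [1.4, 0.1, 2.4]
width: 0.0075
```

```bash
python3 -c "
from h import *
look('g3');go(.565,-.1898,.1155,166.4)
"
```

```text
slope x,y [-0.11 -0.63] lift of (A near-right, far-right, C far-left, near-left) mm [7.4 7.  5.6 5.9] 2941 3705
slope x,y [1.78 3.63] lift of (A near-right, far-right, C far-left, near-left) mm [ 2.6  8.2 16.5 10.9] 29809 55400
t 23.10 pos [ 0.5663 -0.1893  0.1159] rpy [-179.84    1.7   166.41] F [ 1.2 -0.4  3.3] w 0.0072 q [ 38.  35. -36. 102.  26.  50.  67.]
cm [ 0.12 -0.08  0.03] yaw rad 0.0
```

View pics/g3s.png

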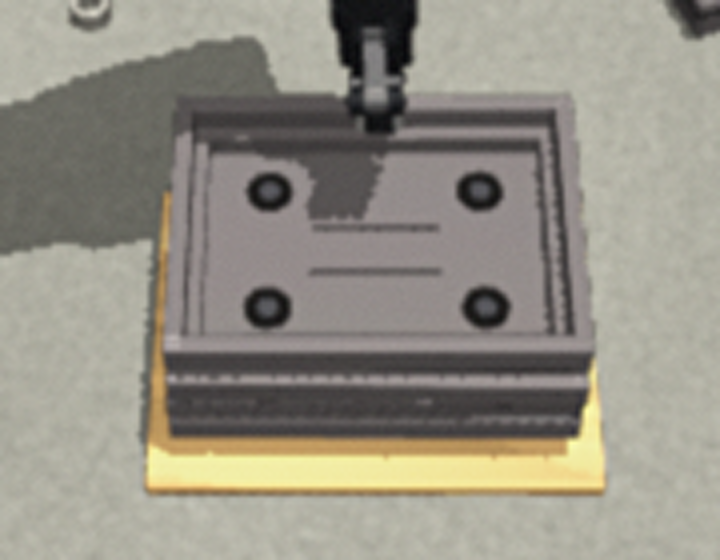

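arm_command([
  {"fingers": 0,"translation": [0,0,-0.3],"yaw": 0},
  {"fingers": 0,"translation": [0,0,-0.7],"yaw": 0},
  {"fingers": 0,"translation": [0,0,-1.1],"yaw": 0},
  {"fingers": 0,"translation": [0,0,-1.5],"yaw": 0},
  {"fingers": 0,"translation": [0,0,-1.5],"yaw": 0},
])

```text
clock: 23.6
tcp_pos: [0.5662, -0.1892, 0.1315]
orientation: [-179.8, 1.8, 166.4]
wrist_force: [-0.4, 0.5, -2.1]
width: 0.0067
```

```bash
python3 -c "
from h import *
look('g4');go(.565,-.1898,.1155,166.4)
"
```

```text
slope x,y [-0.02  0.26] lift of (A near-right, far-right, C far-left, near-left) mm [20.4 20.4 21.  21. ] 3018 3678
slope x,y [2.03 4.78] lift of (A near-right, far-right, C far-left, near-left) mm [15.6 22.  32.9 26.5] 28480 54910
t 23.70 pos [ 0.5659 -0.1892  0.1309] rpy [-179.83    1.71  166.4 ] F [ 0.4  0.  -1.3] w 0.0069 q [ 39.  33. -37. 101.  25.  52.  67.]
cm [ 0.12 -0.07  1.54] yaw rad 0.0
```

View pics/g4s.png

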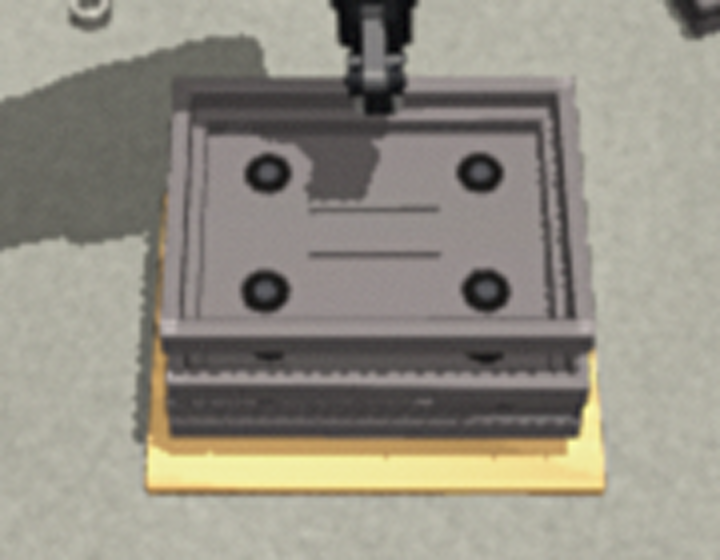

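arm_command([
  {"fingers": 0,"translation": [0,0,-1.5],"yaw": 0},
  {"fingers": 0,"translation": [0,0,-3.5],"yaw": 0},
  {"fingers": 0,"translation": [0,0,-5.5],"yaw": 0},
  {"fingers": 0,"translation": [0,0,-7],"yaw": 0},
  {"fingers": 0,"translation": [0,0,-7.5],"yaw": 0},
])

```text
clock: 24.2
tcp_pos: [0.5646, -0.1884, 0.2082]
orientation: [-179.8, 1.9, 166.4]
wrist_force: [0.4, -0.1, -2.3]
width: 0.0067
```

```bash
python3 -c "
from h import *
look('g5');go(.5364,.317,.2,180.25)
W2=cloud('side',np.load('pics/g5s.npy'))
W2=W2[np.isfinite(W2[...,0])]
m=(W2[:,2]>.19)&(W2[:,2]<.203)&(W2[:,1]>-.4)&(W2[:,1]<-.16)&(W2[:,0]>.4)&(W2[:,0]<.7)
rr=cv2.minAreaRect((W2[m][:,:2]*1000).astype(np.float32)); print(m.sum(),rr)
"
```

```text
slope x,y [0.05 0.05] lift of (A near-right, far-right, C far-left, near-left) mm [97.4 97.6 97.7 97.5] 3232 5270
slope x,y [0.05 0.21] lift of (A near-right, far-right, C far-left, near-left) mm [98.1 98.2 98.7 98.5] 35371 39370
t 24.30 pos [ 0.5641 -0.1886  0.2067] rpy [-179.82    1.79  166.39] F [ 0.5  0.3 -1.9] w 0.0071 q [ 41.  29. -40.  97.  21.  60.  71.]
cm [14.6  48.49  0.06] yaw rad -0.242
2094 ((546.732421875, -252.63307189941406), (143.9666748046875, 190.31971740722656), 76.15310668945312)
```

View pics/g5.png

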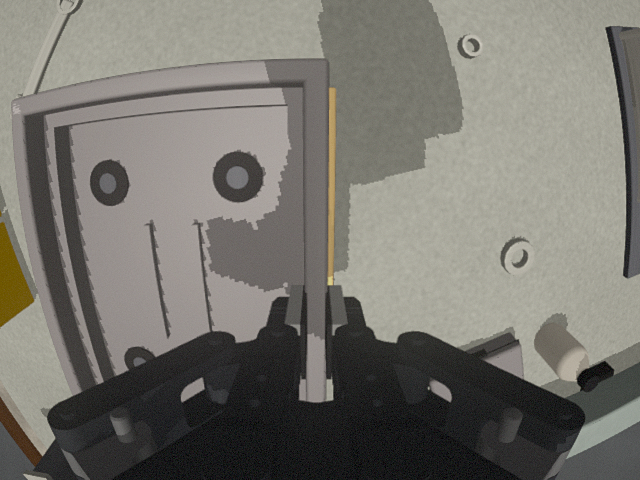

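View pics/g5s.png

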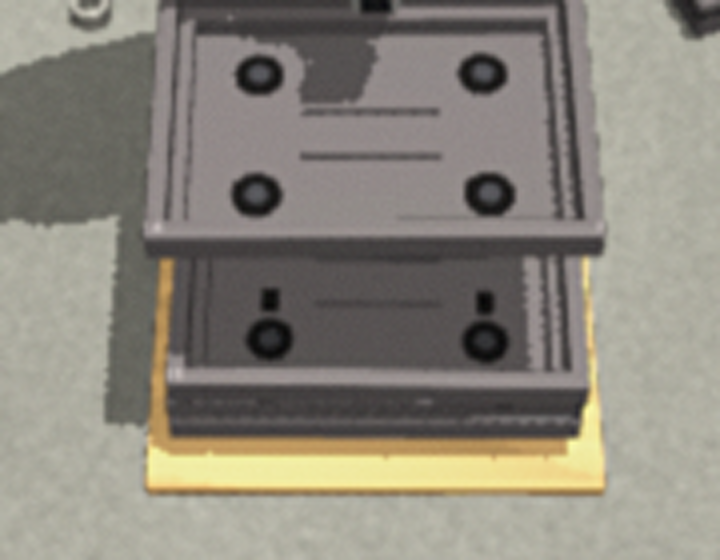

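arm_command([
  {"fingers": 0,"translation": [0.6,2,0],"yaw": -0.01},
  {"fingers": 0,"translation": [1.5,5,0],"yaw": -0.03},
  {"fingers": 0,"translation": [2.7,9,0],"yaw": -0.05},
  {"fingers": 0,"translation": [3.9,13,0],"yaw": -0.07},
  {"fingers": 0,"translation": [5.1,17,0],"yaw": -0.09},
])

```text
clock: 24.8
tcp_pos: [0.5534, -0.0092, 0.2037]
orientation: [-179.7, 1.7, 171.6]
wrist_force: [0.4, 0.7, -1.8]
width: 0.007
```

```bash
python3 -c "
from h import *
go(.5364,.317,.2,180.25)
"
```

```text
t 24.80 pos [ 0.5534 -0.0092  0.2037] rpy [-179.66    1.68  171.63] F [ 0.4  0.7 -1.8] w 0.0070 q [ 26.  26. -43. 102.  22.  58.  57.]
cm [ 6.440e+00  3.202e+01 -1.000e-02] yaw rad -0.15
```

arm_command([
  {"fingers": 0,"translation": [0.8,4,0],"yaw": -0.02},
  {"fingers": 0,"translation": [1.6,8,0],"yaw": -0.04},
  {"fingers": 0,"translation": [2.4,12,0],"yaw": -0.06},
  {"fingers": 0,"translation": [3.2,16,0],"yaw": -0.08},
  {"fingers": 0,"translation": [4,20,0],"yaw": -0.1},
])

```text
clock: 25.3
tcp_pos: [0.5417, 0.1966, 0.2003]
orientation: [-179.5, 1.6, 177.5]
wrist_force: [1.4, 0.4, -1.5]
width: 0.0074
```

```bash
python3 -c "
from h import *
go(.5364,.317,.2,180.25)
"
```

```text
t 25.30 pos [0.5417 0.1966 0.2003] rpy [-179.47    1.55  177.46] F [ 1.4  0.4 -1.5] w 0.0074 q [  5.  29. -44.  99.  25.  61.  40.]
cm [ 1.07 12.01 -0.11] yaw rad -0.049
```

arm_command([
  {"fingers": 0,"translation": [0.4,4,0],"yaw": -0.02},
  {"fingers": 0,"translation": [0.7,8,0],"yaw": -0.04},
  {"fingers": 0,"translation": [1,11,0],"yaw": -0.049},
  {"fingers": 0,"translation": [1.1,12,0],"yaw": -0.049},
  {"fingers": 0,"translation": [1.1,12,0],"yaw": -0.049},
])

```text
clock: 25.8
tcp_pos: [0.5344, 0.319, 0.198]
orientation: [-179.4, 1.4, -179.5]
wrist_force: [-0.3, 0.2, -1.2]
width: 0.0073
```

```bash
cat >> h.py <<'E'
def final(n):
    p,d,R,t=wcap(n); p2,d2=capture('side'); p3,d3=capture('top')
    cv2.imwrite(f'pics/{n}s.png',cv2.resize(p2[100:300,200:420,::-1],None,fx=3,fy=3,interpolation=cv2.INTER_CUBIC))
    cv2.imwrite(f'pics/{n}t.png',cv2.resize(p3[130:320,140:300,::-1],None,fx=3,fy=3,interpolation=cv2.INTER_CUBIC))
    for nm,W in(('wrist',wcloud(d,R,t)),('side',cloud('side',d2)),('top',cloud('top',d3))):
        corners(W,np.array([.5355,.2506]),.3)
        m=(W[...,0]>.42)&(W[...,0]<.66)&(W[...,1]>.16)&(W[...,1]<.36)&(W[...,2]>t[2]-.030)&(W[...,2]<t[2]-.0)
        P=W[m]
        if len(P)>50: print(nm,len(P),cv2.minAreaRect((P[:,:2]*1000).astype(np.float32)),np.median(P[:,2]).round(4))
E
python3 -c "
from h import *
final('h1');go(.5364,.317,.16,180.25)
"
```

```text
slope x,y [-0.4  -0.09] lift of (A near-right, far-right, C far-left, near-left) mm [89.3 88.  87.8 89.1] 34853 40928
wrist 36920 ((516.5360717773438, 258.9266357421875), (156.45652770996094, 153.61798095703125), 0.6823059916496277) 0.1886
slope x,y [-0.38 -0.55] lift of (A near-right, far-right, C far-left, near-left) mm [89.2 88.  86.8 88. ] 1087 1344
side 1903 ((532.861328125, 252.2936248779297), (190.51560974121094, 153.52308654785156), 0.3798840343952179) 0.1834
slope x,y [-0.21 -0.39] lift of (A near-right, far-right, C far-left, near-left) mm [90.9 90.2 89.3 90. ] 1118 1368
top 1295 ((557.2434692382812, 249.010498046875), (142.02154541015625, 146.48773193359375), 89.96305847167969) 0.1809
t 25.95 pos [0.5363 0.3151 0.1983] rpy [-179.29    1.49 -179.82] F [ 1.3 -0.7 -1. ] w 0.0074 q [ -8.  33. -44.  92.  27.  64.  32.]
cm [0.09 0.23 3.82] yaw rad -0.001
```

View pics/h1.png

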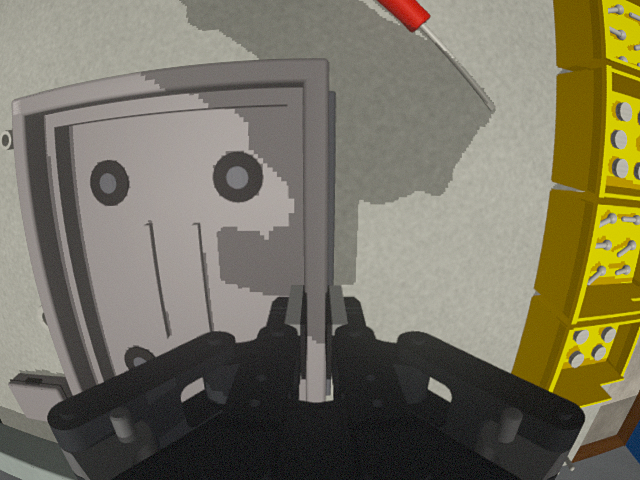

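View pics/h1s.png

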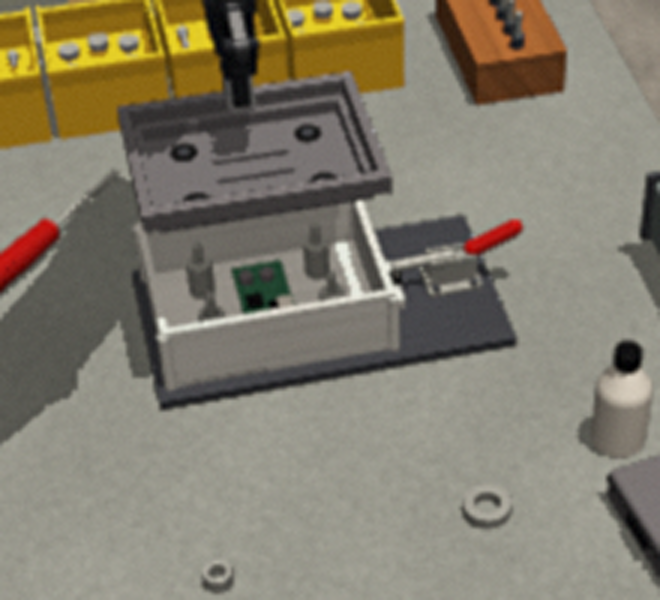

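View pics/h1t.png

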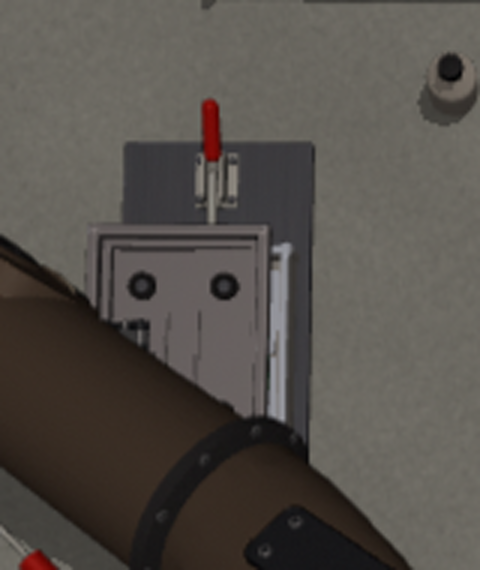

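arm_command([
  {"fingers": 0,"translation": [0,0.2,1],"yaw": 0},
  {"fingers": 0,"translation": [0,0.2,2.5],"yaw": 0},
  {"fingers": 0,"translation": [0,0.2,4],"yaw": 0},
  {"fingers": 0,"translation": [0,0.2,5],"yaw": 0},
  {"fingers": 0,"translation": [0,0.2,5.2],"yaw": 0},
])

```text
clock: 26.45
tcp_pos: [0.537, 0.3155, 0.144]
orientation: [-179.2, 1.3, -179.8]
wrist_force: [0.1, -0.4, -0.7]
width: 0.0076
```

```bash
cat >> h.py <<'E'
def edges(n):
    p,d,R,t=wcap(n); p2,d2=capture('side')
    cv2.imwrite(f'pics/{n}s.png',cv2.resize(p2[100:300,200:420,::-1],None,fx=3,fy=3,interpolation=cv2.INTER_CUBIC))
    for nm,W in(('wrist',wcloud(d,R,t)),('side',cloud('side',d2))):
        corners(W,np.array([.5355,.2506]),.3,(.09,.2))
        x,y,z=W[...,0],W[...,1],W[...,2]
        m=(x>.42)&(x<.66)&(y>.15)&(y<.36)&(z>.126)&(z<.145)
        for lo,hi in((.46,.50),(.50,.52),(.55,.57),(.57,.61)):
            k=m&(x>lo)&(x<hi); 
            if k.sum()>20: print(nm,'x',lo,hi,'y edges',np.percentile(y[k],[1,99]).round(4))
        k=m&(y>.2)&(y<.29)
        if k.sum()>20: print(nm,'x edges',np.percentile(x[k],[1,99]).round(4))
        hm=(z>.065)&(z<.078)&(x>.42)&(x<.65)&(y>.15)&(y<.36)
        for lo,hi in((.46,.5),(.57,.61)):
            k=hm&(x>lo)&(x<hi)
            if k.sum()>20: print(nm,'housing y',lo,hi,np.percentile(y[k],[1,99]).round(4))
E
python3 -c "
from h import *
edges('h2');go(.5364,.317,.1445,180.25)
W=cloud('side',np.load('pics/a_side.npy')); x,y,z=W[...,0],W[...,1],W[...,2]
hm=(z>.065)&(z<.078)&(x>.42)&(x<.65)&(y>.15)&(y<.36)
for lo,hi in((.46,.5),(.57,.61)): k=hm&(x>lo)&(x<hi); print('side housing y',np.percentile(y[k],[1,99]))
k=hm&(y>.2)&(y<.29); print('x',np.percentile(x[k],[1,99]))
"
```

```text
slope x,y [-0.46 -0.34] lift of (A near-right, far-right, C far-left, near-left) mm [36.  34.5 33.7 35.2] 35833 43503
wrist x 0.46 0.5 y edges [0.1806 0.3191]
wrist x 0.5 0.52 y edges [0.1807 0.3192]
wrist x 0.55 0.57 y edges [0.1807 0.3192]
wrist x 0.57 0.61 y edges [0.1807 0.3194]
wrist x edges [0.441  0.4501]
slope x,y [-0.43 -0.64] lift of (A near-right, far-right, C far-left, near-left) mm [36.3 34.9 33.4 34.8] 1086 1224
side x 0.46 0.5 y edges [0.1759 0.3195]
side x 0.5 0.52 y edges [0.177  0.3205]
side x 0.55 0.57 y edges [0.1768 0.319 ]
side x 0.57 0.61 y edges [0.1761 0.3204]
side x edges [0.4395 0.6292]
side housing y 0.46 0.5 [0.1764 0.2196]
side housing y 0.57 0.61 [0.1754 0.2188]
t 26.55 pos [0.5375 0.3164 0.1457] rpy [-179.27    1.44 -179.81] F [ 0.5 -0.8 -1.5] w 0.0073 q [ -9.  37. -42.  95.  30.  59.  29.]
cm [0.11 0.06 0.11] yaw rad -0.001
side housing y [0.17601132 0.32025945]
side housing y [0.17675179 0.32198982]
x [0.43873004 0.62861157]
```

arm_command([
  {"fingers": 0,"translation": [0,0,0],"yaw": 0},
  {"fingers": 0,"translation": [0,0,0],"yaw": 0},
  {"fingers": 0,"translation": [0,0,0],"yaw": 0},
  {"fingers": 0,"translation": [0,0,0],"yaw": 0},
  {"fingers": 0,"translation": [0,0,0],"yaw": 0},
])

```text
clock: 27.05
tcp_pos: [0.5375, 0.3164, 0.1458]
orientation: [-179.3, 1.5, -179.8]
wrist_force: [-0.6, -0.5, -2.8]
width: 0.007
```

```bash
python3 -c "
from h import *
p2,d2=capture('side');cv2.imwrite('pics/h3.png',p2[:,:,::-1])
W=cloud('side',d2);x,y,z=W[...,0],W[...,1],W[...,2]
m=(z>.08)&(z<.09)&(x>.4)&(x<.7)&(y>-.4)&(y<-.1);rr=cv2.minAreaRect((W[m][:,:2]*1000).astype(np.float32));print('next',rr)
corners(W,C0,-13.73,(.03,.12))
corners(W,np.array([.5355,.2506]),.3,(.09,.2))
cv2.imwrite('pics/h3z.png',cv2.resize(p2[150:240,230:390,::-1],None,fx=5,fy=5,interpolation=cv2.INTER_CUBIC))
go(.5364,.317,.1445,180.25)
"
```

```text
next ((548.8667602539062, -256.174072265625), (143.67990112304688, 190.06777954101562), 75.55038452148438)
slope x,y [0.07 0.02] lift of (A near-right, far-right, C far-left, near-left) mm [-18.1 -17.9 -17.8 -18.1] 2774 2997
slope x,y [-0.25 -0.41] lift of (A near-right, far-right, C far-left, near-left) mm [36.7 35.9 34.9 35.7] 1075 1209
t 27.10 pos [0.5375 0.3164 0.1458] rpy [-179.28    1.46 -179.82] F [ 0.6  0.8 -1.5] w 0.0072 q [ -9.  37. -42.  95.  30.  59.  29.]
cm [0.12 0.06 0.13] yaw rad -0.001
```

View pics/h3.png

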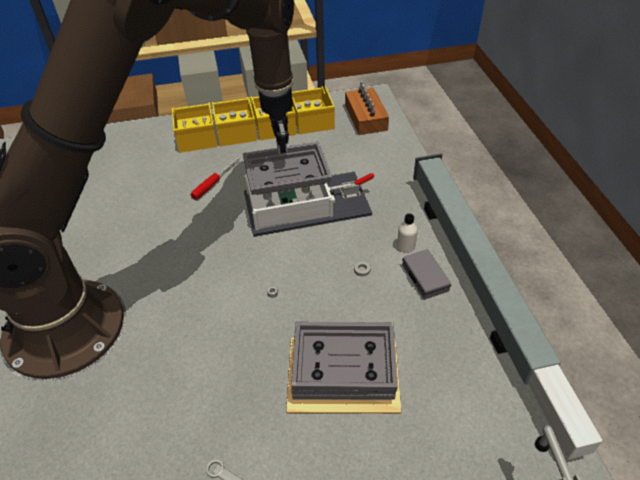

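View pics/h3z.png

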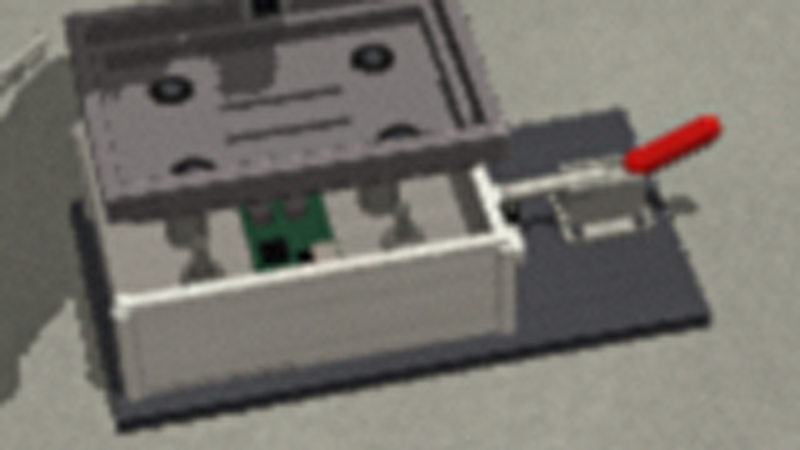

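The picture shows the cover held over the housing, all four studs carrying spacers (the new one at about (203,262) in the zoom), and the next cover flat on the stack exactly 18 mm lower. Handing in.

```bash
python3 -c "
from bench import r
print(r.job_done())"
```

```text
the job is handed in; nothing more can be done
None
```

The job is handed in. The spacer is on the bare stud and released, and the top cover is held level over the housing. The robot's clock read 27.1 s, against the 58 s limit.

**What I did**
- **Spacer:** I placed it over the one bare stud, let it down onto the floor and let go. The pictures show this stud at x = −50, y = −32 mm in the housing, with the clamp at +x. The scene text says x = +50. I trusted the pictures, since the other three studs already carried spacers.
- **First peel attempt, at the near-right corner:** the pinch was too firm. The cover rose almost flat, with the opposite corner lifting about 4 mm. The next cover stayed down. I lowered the cover and released it, and it settled skewed, with the near-left corner up.
- **Second peel, at the near-left corner:** a light pinch raised that corner 34 mm (8.5° tilt) while the opposite corner still rested (under 1 mm of lift).
- **Slip:** the corner then slipped out of the pinch during the last lift, before I measured the planned 10°. The cover dropped back level, about 6.6 mm above its seat.
- **Carry:** I let go, took a firm grip mid-way along the long side and lifted. The wrist force was about one cover's weight, so I concluded that nothing was still stuck.

**Last checks**
- **Held cover:** level to about 0.5°, centred on the housing and square to within about 1 mm. The underside of its pan is about 36 mm above the walls, and its grommets about 27 mm.
- **Next cover:** flat on the stack at its proper height (18 mm below the old top). One position fit was 3 mm and under 1° off the original, which is within camera error.
- **Spacer and the rest:** the final picture shows the spacer on its stud, and the other parts it shows were where they started.
- **Tool tilt:** the gripper itself had drifted about 1.5° from vertical. The cover's level was measured directly, so this did not affect it.

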